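# Unstack the nested laundry dosing cups into the sloping graded cup rack

### The arm

A 7-joint arm with a two-finger parallel gripper is mounted at the origin on the work surface. World frame = base frame: x ahead of the robot, y to its left, z up, the work surface at z = 0. Lengths are in m, angles in rad, forces in N, time in s.
With the tool pointing down it reaches from about 0.425 to 0.825 m from the base axis. Payload 3.6 kg.
Tool frame: the origin (TCP) lies between the finger pads; the fingertips stand 25 mm ahead of it and the grasp point (between the pads) lies 6 mm ahead of it; z points along the fingers, y is the line along which they close (so a half turn about z gives the same grasp; the last joint's range is limited). The gripper opens to 85 mm and grips with 20 to 120 N. Pads are 22 mm wide; open, the fingers measure 114 mm over their backs; the gripper's body (76 mm by 85 mm) begins 54 mm behind the grasp point. The pads swing forward as they close: fully open they stand 13 mm farther back than shut.
Start: joints at [-1.254, 0.615, -0.013, 1.423, 0.008, 1.103, -0.04], TCP at [0.218, 0.612, 0.217] pointing down, gripper open.
Joint ranges: [-3.12, 3.12], [-0.3, 2.06], [-1.34, 1.32], [0.26, 2.42], [-1.36, 4.5], [0.01, 1.98], [-2.84, 2.84]. Speed limits (rad/s): [2.79, 2.79, 3.14, 3.14, 3.14, 3.14, 3.14].

### API

Orientations are given as [roll, pitch, yaw] about the fixed x, y, z axes, in that order (R = Rz(yaw) Ry(pitch) Rx(roll)).
In Python, from rig import ctrl gives the robot as it stands.
- The arm moves only by the tool arm_command, never from a script. Its argument "steps" is a list of rows, each an object with "xyz": the shift along the tool's x, y, z each as a share of 800 mm, from -1 to 1, a list of three; "turn": the turn about the tool's z as a share of pi rad, from -1 to 1; "claw": the finger opening in mm, from 0 to 85.4. In form: [{"xyz": [tx, ty, tz], "turn": turn, "claw": claw}, ...]. A call has 1 to 20 rows; each row is the pose to reach, as a shift and turn from the pose commanded when the call began, along the tool's axes at that moment, turning the shorter way round; what a row does not reach only later rows make up. A row lasts 1/12 s, in which the tool goes at most 41.7 mm and 7.16 degrees, less where a joint would pass 70% of its speed; a pose out of reach is approached as far as the arm can. A call with a number of a shift or a turn outside -1 to 1 is refused whole. A call with a gripper value outside its range is refused whole. The fingers move at their own pace and stop on an object; the grip force is fixed at half the most. Time passes only in rows, so rows that repeat a pose let the fingers close. It gives the time, the measured TCP pose, the force, the opening and the grip force at its end, in the units of the state.
- ctrl.get_state(): the state, without advancing time (a new reading comes with each control period).
- ctrl.read_camera(name): name is "side" or "top" or "wrist"; returns the picture (400x640x3 uint8, red, green, blue); there is no depth.
- ctrl.camera_info(name): a dict with "fx", "fy", "cx", "cy" (pixels), "xyz" and "orientation" of the camera in the world; the wrist camera has in their place "tool_from_camera" (4x4, takes a point from camera to tool coordinates, whose origin is the TCP and whose axes are the flange's). Camera axes: x right, y down, z forward; pixel columns grow to the right and rows downward; lengths in m; the calibration is good to about 2 mm. A picture is of the moment at which its call begins: read the wrist's pose just before it. camera_info takes no time and is no camera call.
- ctrl.job_done(): hands the job in; it is judged then, once.
The state is a dict: "time": time; "joints": joint angles; "qvel": joint speeds; "joint_efforts": joint torques, N m; "ee_pos": TCP position; "tool_rot": TCP orientation; "contact_force": force on the tool from outside, world axes, zero at the start; "moment": the same for the moment, N m; "finger_gap": opening from 0.0 (shut) to 1.0 (fully open); "gripper_force": force on a finger pad.
Only numpy, scipy, OpenCV 4.12 (cv2) and the standard library are available. Lean on these libraries where they do the work, as an engineer would, in place of code of your own. Each camera call takes 0.05 s, during which the arm holds its last target. There are 200 camera calls.

### The job

Take the two nested dosing cups off their metal stand one at a time, first the small orange one lifted off alone while the green one stays in the stand, and drop each into the hole of the sloping rack that matches its diameter. Seat the orange cup before you take the green one; each must be fully home and square, with its collar flat on the sloping board, and let go. Leave the bucket, the tin, the hoof pick and the hanger hook where they are.

Things in the scene. Friction and masses are not known exactly. Their poses are not given: they have to be found in the camera images.
- board_hole0 (a point): Centre of the mouth (on the board's upper face) of the smallest hole, 34 mm diameter; fits neither cup. About 100 mm above the bench. Axes as board. The four holes stand in one row along the board's y, 66 mm apart, through the board, with 2 mm chamfers; the space below is open.
- board_hole1 (a point): Centre of the mouth of the second hole, 43 mm diameter; matches the small orange cup (40 mm). Same axes as board_hole0.
- board_hole2 (a point): Centre of the mouth of the third hole, 53 mm diameter; matches the medium green cup (50 mm). Same axes as board_hole0.
- board_hole3 (a point): Centre of the mouth of the largest hole, 63 mm diameter; too large for both cups. Same axes as board_hole0.
- board: Sloping wooden board of the fixed steel rack (place and yaw vary): 100 mm up the slope x 280 mm along the row x 20 mm thick; origin at the centre of its underside. x up the slope, away from the robot; y along the row towards the larger holes; z square out of the upper face, which leans towards the robot: z is 30 degrees from vertical, tipped back to the robot.
- small_cup_mid (a point): Centre (half-way up, on the axis; z to the rim) of the small orange cup, loose, about 90 g: round, 40 mm diameter, 95 mm tall, 3 mm wall, open top. A collar 52 mm across, 5 mm thick, is centred on this point; 45 mm of barrel above and 45 mm below it. Starts nested in the medium cup, collar at its rim. Seated in the rack, the collar's underside lies on the board.
- medium_cup_mid (a point): Centre (half-way up, on the axis; z to the rim) of the medium green cup, loose, about 120 g: as the small cup but 50 mm diameter (inside 44 mm) with a collar 62 mm across, 5 mm thick, centred on this point; 94 mm tall, inner floor 44 mm below the rim. Starts in the metal stand, foot on the stand's inner floor, collar just above the stand's rim, with the small cup in its mouth.
- stand: Fixed aluminium holder tube, outside 60 mm, inside 54 mm in diameter, 78 mm tall, its inner floor 35 mm up, on a dark base disc 90 mm in diameter, upright on the bench; origin at the centre of its underside. Stands to the left or to the right of the rack, its place varies.
- bucket: Bystander: round blue plastic bucket of clothespins, 128 mm across the rim, 108 mm tall, pins up to about 140 mm; origin at the centre of its underside. On the other side of the rack from the stand.
- tin: Bystander: closed aluminium tin with hinged lid, 89 x 134 x 56 mm; origin at the centre of its underside. Beyond the rack.
- hoof_pick: Bystander: steel hoof pick with red handle lying flat along x, 170 mm long, 12 mm high; origin on the bench, near its middle. Between robot and rack.
- hanger_hook: Bystander: yellow plastic hanger hook lying flat, about 150 mm long, 10 mm high; origin under its middle. Beyond the rack.
There are look-alikes about, which are no part of the job. There is more than one size of the part that bears small_cup_mid; the job needs the middle-sized.

How it is judged:
By the outcome, as a careful person would: the job done as asked, in the order asked, and still so for the second after the job is handed in, with the robot touching nothing.
It also fails if it takes over 64 s, if anything falls off the work surface, if the arm or the gripper's body presses on something with over 40 N, if the wrist force passes 120 N, or if a joint passes its speed limit or range.

## Working session

There is one attempt and no reset: what is moved stays moved. The work goes in short steps, Python scripts to look and compute and a tool call to move; the robot and the scene stay as the last step left them, time stands still between calls to the robot, and variables do not carry over. Pictures are saved under pics/ and viewed, at most 10 in all, crops included, and the job is handed in when it is done.

Besides the shell and the picture viewer there is one more tool, called after "Request:" by a JSON object that holds its "api" and its "payload", one argument or row to a line. arm_command: Moves the arm, as the interface text tells. Its arguments: {"type":"object","properties":{"steps":{"type":"array","items":{"type":"object","properties":{"xyz":{"type":"array","items":{"type":"number","minimum":-1,"maximum":1}},"turn":{"type":"number","minimum":-1,"maximum":1},"claw":{"type":"number"}}}}},"required":["steps"]}

```bash
ls; mkdir -p pics
python3 - <<'E'
from rig import ctrl
import cv2,numpy as np
s=ctrl.get_state();print({k:np.round(v,4).tolist() for k,v in s.items()})
for n in("side","top","wrist"):
    print(n,ctrl.camera_info(n)); cv2.imwrite(f"pics/{n}0.png",ctrl.read_camera(n)[:,:,::-1])
a=cv2.imread("pics/side0.png");b=cv2.imread("pics/top0.png")
E
```

```text
pics
{'time': 0.0, 'joints': [-1.2545, 0.6159, -0.0126, 1.4249, 0.0081, 1.1034, -0.0404], 'qvel': [-0.0013, -0.0001, -0.0017, -0.0004, 0.002, -0.0013, -0.0007], 'joint_efforts': [-0.0004, -46.9224, 0.2588, -17.103, 0.0099, 0.0097, -0.0], 'ee_pos': [0.2182, 0.6114, 0.2159], 'tool_rot': [-3.139, 0.0, 2.7988], 'contact_force': [-0.0574, 0.5536, 0.3479], 'moment': [-0.0126, 0.0092, -0.0224], 'gripper_force': 0.0, 'finger_gap': 1.0027}
side {'fx': 458.8503995833283, 'fy': 458.8503995833283, 'cx': 317.53387492550036, 'cy': 192.9398304154238, 'xyz': array([ 0.49608715, -0.92471051,  0.65790604]), 'orientation': array([-2.07602375,  0.01043687, -0.07068733])}
top {'fx': 390.1995022458296, 'fy': 390.1995022458296, 'cx': 322.6445731136806, 'cy': 197.50635686082114, 'xyz': array([0.35045317, 0.03825216, 1.00293452]), 'orientation': array([-2.93048067e+00, -1.89218462e-04, -1.38803820e+00])}
wrist {'fx': 278.1109423539353, 'fy': 278.1109423539353, 'cx': 320.8885853159452, 'cy': 198.73108629270672, 'tool_from_camera': array([[-3.68245628e-04, -9.64621215e-01, -2.63639482e-01,
         6.75660930e-02],
       [ 9.99999800e-01, -2.19516117e-04, -5.93597168e-04,
        -4.95905081e-04],
       [ 5.14723306e-04, -2.63639648e-01,  9.64621102e-01,
        -1.57886695e-01],
       [ 0.00000000e+00,  0.00000000e+00,  0.00000000e+00,
         1.00000000e+00]])}
```

View pics/side0.png

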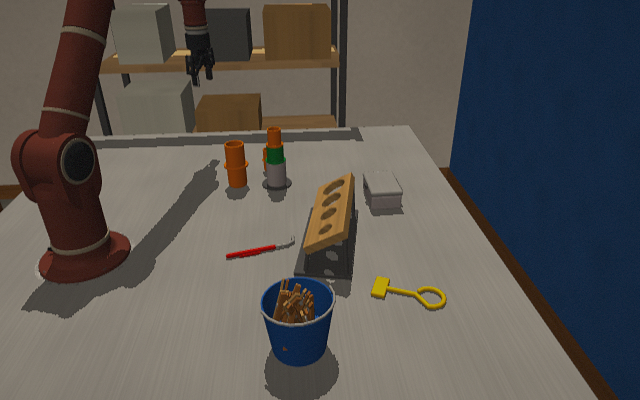

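View pics/top0.png

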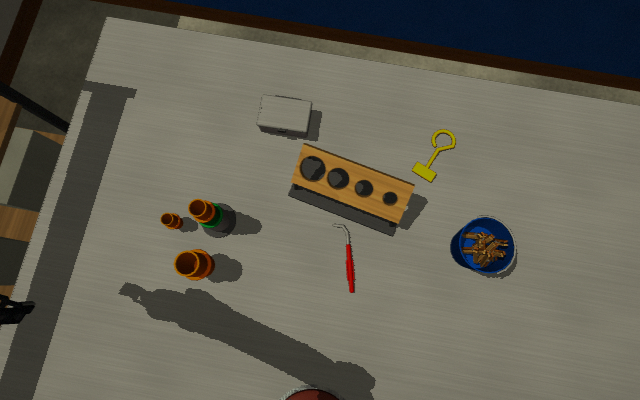

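The candidates for the orange cup in the top view are (203,210), nested on the green cup; (172,220), a smaller loose cup; and (195,264), a larger loose cup. I choose (203,210), because it sits in the green cup on the stand. Next I check it in a close crop and measure.

```bash
cat > h.py <<'E'
import numpy as np,cv2
from scipy.spatial.transform import Rotation as R
from rig import ctrl
def ray(n,uv,st=None):
    c=ctrl.camera_info(n); d=np.array([(uv[0]-c['cx'])/c['fx'],(uv[1]-c['cy'])/c['fy'],1.])
    if n=='wrist':
        T=c['tool_from_camera'];Rt=R.from_euler('xyz',st['tool_rot']).as_matrix()
        return np.array(st['ee_pos'])+Rt@T[:3,3],Rt@T[:3,:3]@d
    return c['xyz'],R.from_euler('xyz',c['orientation']).as_matrix()@d
def onz(r,z): o,d=r; return o+d*(z-o[2])/d[2]
def cross(r1,r2):
    A=np.stack([r1[1],-r2[1]],1);t=np.linalg.lstsq(A,r2[0]-r1[0],rcond=None)[0]
    a,b=r1[0]+t[0]*r1[1],r2[0]+t[1]*r2[1];return (a+b)/2,np.linalg.norm(a-b)
def proj(n,p):
    c=ctrl.camera_info(n);q=R.from_euler('xyz',c['orientation']).as_matrix().T@(np.asarray(p)-c['xyz'])
    return np.array([c['cx']+c['fx']*q[0]/q[2],c['cy']+c['fy']*q[1]/q[2]])
E
python3 - <<'E'
from h import *
t=cv2.imread("pics/top0.png");s=cv2.imread("pics/side0.png")
a=cv2.resize(t[135:285,150:430],None,fx=2.8,fy=2.8,interpolation=cv2.INTER_CUBIC)
b=cv2.resize(s[115:280,215:415],None,fx=1,fy=1)
cv2.imwrite("pics/crop1.png",a)
cv2.imwrite("pics/crop2.png",cv2.resize(s[115:280,215:415],None,fx=3.5,fy=3.5,interpolation=cv2.INTER_CUBIC))
for n,im in(("top",t),("side",s)):
    h=cv2.cvtColor(im,cv2.COLOR_BGR2HSV)
    for nm,lo,hi in(("orange",(5,190,60),(14,255,255)),("green",(45,100,30),(85,255,255)),("wood",(11,80,110),(22,188,255))):
        m=cv2.inRange(h,lo,hi);k,_,st,ce=cv2.connectedComponentsWithStats(m)
        for i in range(1,k):
            if st[i,4]>60: print(n,nm,st[i],ce[i].round(1))
E
```

```text
top orange [194 200  11  14  64] [199.8 204.2]
top orange [196 202  19  20 111] [207.4 214.3]
top orange [188 251  24  28 166] [203.6 267.9]
top orange [178 252  19  18  74] [190.2 257.9]
top orange [304 391  15   9  68] [311.1 394.4]
top green [199 203  24  25 135] [213.9 218.6]
top wood [ 291  144  124   80 3406] [356.5 185.6]
side orange [266 126  17  22 269] [273.8 137.2]
side orange [224 140  24  48 857] [235.5 163.5]
side green [266 147  20  18 267] [274.9 155.8]
side wood [252  48  13   6  67] [258.3  50.9]
side wood [171  50  20   7 102] [181.3  52.7]
side wood [262 116  73   9 230] [298.7 120.5]
side wood [ 303  172   49   76 1585] [327.9 212.4]
```

View pics/crop1.png

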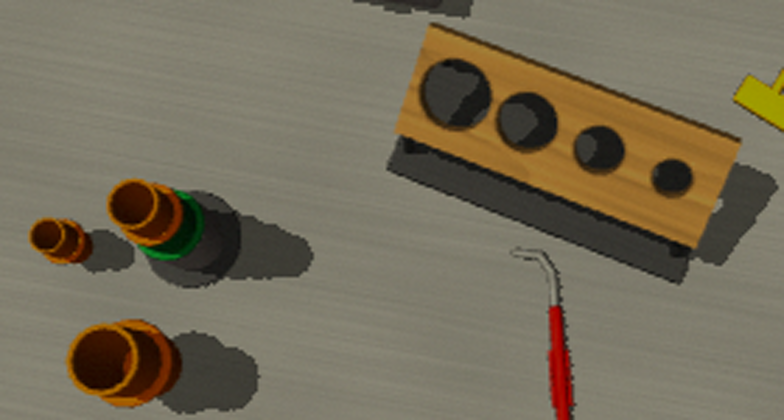

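View pics/crop2.png

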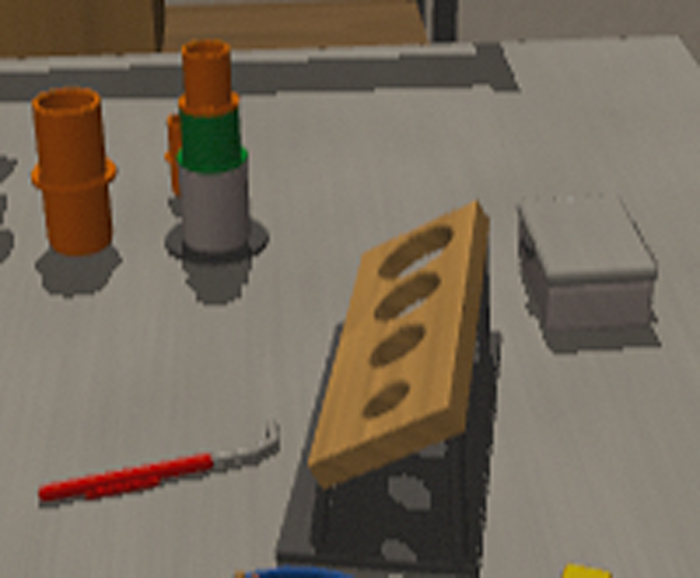

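The crops confirm the choice: in the top crop the orange rim at (134,205) sits above the green, and the side crop agrees with the rim at (206,48). The holes in the top crop are at (455,94), (527,122), (598,150) and (672,178).

Run:
```python
from h import *
T=lambda u,v:ray('top',(u/2.8+149.7,v/2.8+134.7)); S=lambda u,v:ray('side',(u/3.5+214.7,v/3.5+114.7))
print('rim',onz(T(134,205),.18),cross(T(134,205),S(206,48)))
t=[(672,178),(598,150),(527,122),(455,94)];s=[(386,399),(397,345),(406,297),(416,251)]
P=[onz(T(*a),.1) for a in t];X=[cross(T(*a),S(*b)) for a,b in zip(t,s)]
for a,b in zip(P,X):print(a.round(4),b[0].round(4),round(b[1],4))
d=P[3]-P[0];print('yaw of board y',np.arctan2(d[1],d[0]),np.linalg.norm(d))
for q in [(431,24),(740,140)]:print('up corner',onz(T(*q),.125))
for q in [(695,247),(396,134)]:print('lo corner',onz(T(*q),.075))
print('small decoy rim',onz(T(50,236),.09),'big',onz(T(105,362),.12))
```

```text
rim [0.45269388 0.3297836  0.18      ] (array([0.45262725, 0.32920149, 0.18170353]), np.float64(0.0002892133394080554))
[ 0.5678 -0.0831  0.1   ] [ 0.5669 -0.083   0.1009] 0.0013
[ 0.5804 -0.0177  0.1   ] [ 0.5798 -0.0177  0.1002] 0.0012
[0.5937 0.0459 0.1   ] [0.5924 0.0458 0.1002] 0.0023
[0.6069 0.111  0.1   ] [0.6057 0.1109 0.1013] 0.0016
yaw of board y 1.3718531349136738 0.1980010652905788
up corner [0.65665489 0.14053909 0.125     ]
up corner [ 0.60382199 -0.13035298  0.125     ]
lo corner [ 0.51756323 -0.11464946  0.075     ]
lo corner [0.56885211 0.15703041 0.075     ]
small decoy rim [0.42512622 0.42482483 0.09      ] big [0.33232593 0.34223206 0.12      ]
```

```bash
cat >> h.py <<'E'
def go(p,yaw=None,st=None):
    st=st or ctrl.get_state();Rt=R.from_euler('xyz',st['tool_rot']).as_matrix()
    d=Rt.T@(np.asarray(p)-st['ee_pos']);t=0 if yaw is None else -((yaw-st['tool_rot'][2]+np.pi)%(2*np.pi)-np.pi)/np.pi
    print('xyz',(d/.8).round(4).tolist(),'turn',round(t,4),'rows',round(np.linalg.norm(d)/.0417,1))
E
python3 -c "
from h import *
go([.4527,.3295,.26],2.945)"
```

```text
xyz [-0.3945, -0.2337, -0.0543] turn -0.0465 rows 8.9
```

Request:
{"api": "arm_command", "payload": {
  "steps": [
    {"xyz":[-0.1,-0.06,-0.0543],"turn":-0.0465,"claw":70},
    {"xyz":[-0.3945,-0.2337,-0.0543],"turn":-0.0465,"claw":70},
    {"xyz":[-0.3945,-0.2337,-0.0543],"turn":-0.0465,"claw":70},
    {"xyz":[-0.3945,-0.2337,-0.0543],"turn":-0.0465,"claw":70},
    {"xyz":[-0.3945,-0.2337,-0.0543],"turn":-0.0465,"claw":70},
    {"xyz":[-0.3945,-0.2337,-0.0543],"turn":-0.0465,"claw":70},
    {"xyz":[-0.3945,-0.2337,-0.0543],"turn":-0.0465,"claw":70},
    {"xyz":[-0.3945,-0.2337,-0.0543],"turn":-0.0465,"claw":70},
    {"xyz":[-0.3945,-0.2337,-0.0543],"turn":-0.0465,"claw":70},
    {"xyz":[-0.3945,-0.2337,-0.0543],"turn":-0.0465,"claw":70},
    {"xyz":[-0.3945,-0.2337,-0.0543],"turn":-0.0465,"claw":70},
    {"xyz":[-0.3945,-0.2337,-0.0543],"turn":-0.0465,"claw":70},
    {"xyz":[-0.3945,-0.2337,-0.0543],"turn":-0.0465,"claw":70}
  ]
}}

```text
time: 1.23
ee_pos: [0.4514, 0.3316, 0.2602]
tool_rot: [3.141, -0.001, 2.948]
contact_force: [-0.6, 0.2, 0.9]
finger_gap: 0.822
gripper_force: 0.0
```

Run:
```python
from h import *
st=ctrl.get_state();print(st['ee_pos'],st['tool_rot'],st['joints'],st['qvel'])
im=ctrl.read_camera('wrist');cv2.imwrite("pics/w1.png",im[:,:,::-1])
go([.4527,.3295,.1655],2.945)
```

```text
[0.45144221 0.33155273 0.26022536] [ 3.14130520e+00 -1.49442145e-03  2.94791888e+00] [-0.6597985   0.43375414 -0.01796589  1.62482108  0.00704148  1.08383348
  0.69772121] [-0.01371886 -0.00091473 -0.00284166 -0.00371239  0.00446961  0.00052342
  0.00077064]
xyz [-0.0023, -0.0024, 0.1184] turn 0.0011 rows 2.3
```

View pics/w1.png

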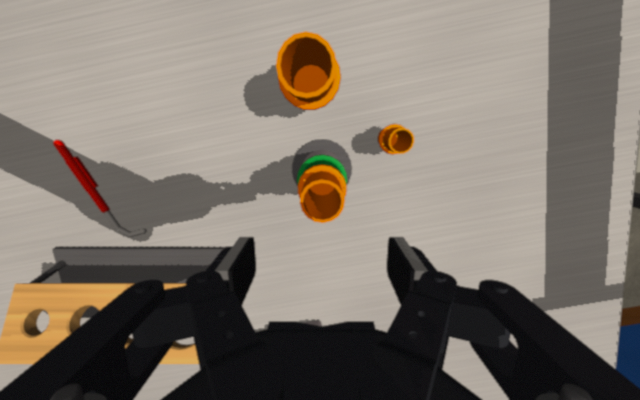

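The wrist view shows the nested rim at about (323,200), centred between the fingers. I go straight down and grip.

Request:
{"api": "arm_command", "payload": {
  "steps": [
    {"xyz":[0,0,0.05],"claw":65},
    {"xyz":[0,0,0.09],"claw":65},
    {"xyz":[0,0,0.11],"claw":65},
    {"xyz":[0,0,0.118],"claw":65},
    {"xyz":[0,0,0.118],"claw":65},
    {"xyz":[0,0,0.118],"claw":65},
    {"xyz":[0,0,0.118],"claw":30},
    {"xyz":[0,0,0.118],"claw":30},
    {"xyz":[0,0,0.118],"claw":30},
    {"xyz":[0,0,0.118],"claw":30},
    {"xyz":[0,0,0.118],"claw":30},
    {"xyz":[0,0,0.118],"claw":30}
  ]
}}

```text
validation failed for argument at $.st...
```

Request:
{"api": "arm_command", "payload": {
  "steps": [
    {"xyz":[0,0,0.05],"turn":0,"claw":65},
    {"xyz":[0,0,0.09],"turn":0,"claw":65},
    {"xyz":[0,0,0.11],"turn":0,"claw":65},
    {"xyz":[0,0,0.118],"turn":0,"claw":65},
    {"xyz":[0,0,0.118],"turn":0,"claw":65},
    {"xyz":[0,0,0.118],"turn":0,"claw":65},
    {"xyz":[0,0,0.118],"turn":0,"claw":30},
    {"xyz":[0,0,0.118],"turn":0,"claw":30},
    {"xyz":[0,0,0.118],"turn":0,"claw":30},
    {"xyz":[0,0,0.118],"turn":0,"claw":30},
    {"xyz":[0,0,0.118],"turn":0,"claw":30},
    {"xyz":[0,0,0.118],"turn":0,"claw":30}
  ]
}}

```text
time: 2.28
ee_pos: [0.453, 0.33, 0.1664]
tool_rot: [3.141, 0.0, 2.945]
contact_force: [-0.4, -0.7, -0.5]
finger_gap: 0.351
gripper_force: 0.0
```

Run:
```python
from h import *
print(ctrl.get_state()['finger_gap'],ctrl.get_state()['gripper_force'])
w=ctrl.read_camera('wrist');t=ctrl.read_camera('top');s=ctrl.read_camera('side')
f=lambda a,x,y:cv2.resize(a[y:y+100,x:x+133],(400,300),interpolation=cv2.INTER_CUBIC)
cv2.imwrite("pics/m1.png",np.vstack([np.hstack([f(t,140,150),f(s,210,100)]),np.hstack([cv2.resize(w,(400,250)),np.zeros((250,400,3),np.uint8)])])[:,:,::-1])
c=ctrl.camera_info('wrist');st=dict(ee_pos=np.array([.4514,.3316,.2602]),tool_rot=np.array([3.1413,-.0015,2.9479]))
print(onz(ray('wrist',(323,200),st),.18))
```

```text
0.3512145625647476 0.0
[0.45017193 0.33326504 0.18      ]
```

View pics/m1.png

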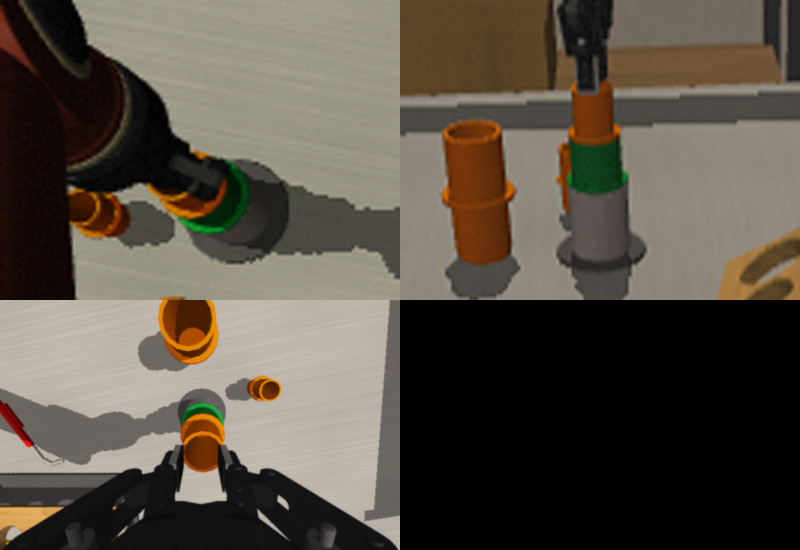

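Request:
{"api": "arm_command", "payload": {
  "steps": [
    {"xyz":[0,0,0],"turn":0,"claw":15},
    {"xyz":[0,0,0],"turn":0,"claw":15},
    {"xyz":[0,0,0],"turn":0,"claw":15},
    {"xyz":[0,0,0],"turn":0,"claw":15}
  ]
}}

```text
time: 2.77
ee_pos: [0.4529, 0.3303, 0.1663]
tool_rot: [3.141, 0.0, 2.945]
contact_force: [0.4, 1.3, 1.1]
finger_gap: 0.18
gripper_force: 0.6
```

Run:
```python
from h import *
print(ctrl.get_state()['finger_gap'],ctrl.get_state()['gripper_force'])
w=ctrl.read_camera('wrist');s=ctrl.read_camera('side');t=ctrl.read_camera('top')
cv2.imwrite("pics/m2.png",np.vstack([np.hstack([cv2.resize(w[200:400,200:440],(400,333)),cv2.resize(s[90:190,213:333],(400,333),interpolation=cv2.INTER_CUBIC)])])[:,:,::-1])
for z in(.14,.16,.18):print(z,proj('side',[.4488,.310,z]),proj('top',[.4488,.310,z]))
```

```text
0.1797795322872099 0.6389053724706173
0.14 [272.91321363 144.46716504] [211.29330705 214.44800716]
0.16 [272.51238306 138.01116563] [208.74752403 212.92248918]
0.18 [272.10561453 131.45952617] [206.08252804 211.32553481]
```

View pics/m2.png

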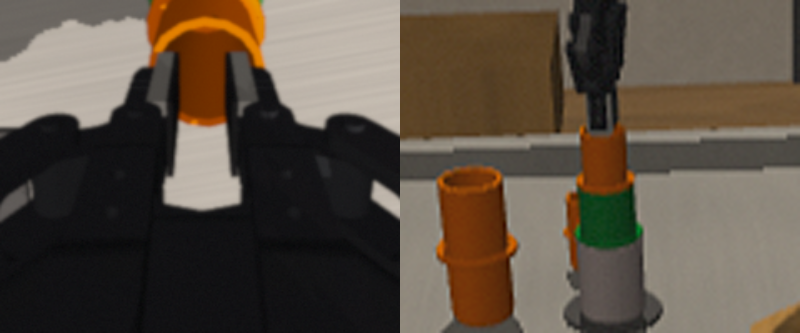

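The fingertips are still above the rim: side and wrist views both put them about 20 mm above the reported TCP height. I open and go 46 mm lower.

Request:
{"api": "arm_command", "payload": {
  "steps": [
    {"xyz":[0,0,0],"turn":0,"claw":65},
    {"xyz":[0,0,0],"turn":0,"claw":65},
    {"xyz":[0,0,0],"turn":0,"claw":65},
    {"xyz":[0,0,0],"turn":0,"claw":65},
    {"xyz":[0,0,0],"turn":0,"claw":65},
    {"xyz":[0,0,0.02],"turn":0,"claw":65},
    {"xyz":[0,0,0.035],"turn":0,"claw":65},
    {"xyz":[0,0,0.0575],"turn":0,"claw":65},
    {"xyz":[0,0,0.0575],"turn":0,"claw":65},
    {"xyz":[0,0,0.0575],"turn":0,"claw":65},
    {"xyz":[0,0,0.0575],"turn":0,"claw":25},
    {"xyz":[0,0,0.0575],"turn":0,"claw":25},
    {"xyz":[0,0,0.0575],"turn":0,"claw":25},
    {"xyz":[0,0,0.0575],"turn":0,"claw":25},
    {"xyz":[0,0,0.0575],"turn":0,"claw":25}
  ]
}}

```text
time: 4.17
ee_pos: [0.4537, 0.3309, 0.1215]
tool_rot: [3.139, 0.002, 2.945]
contact_force: [-0.1, 0.5, 4.6]
finger_gap: 0.452
gripper_force: 60.3
```

Gripped: 38.6 mm opening at 60 N. Lifting straight up.

Request:
{"api": "arm_command", "payload": {
  "steps": [
    {"xyz":[0,0,-0.01],"turn":0,"claw":25},
    {"xyz":[0,0,-0.02],"turn":0,"claw":25},
    {"xyz":[0,0,-0.04],"turn":0,"claw":25},
    {"xyz":[0,0,-0.06],"turn":0,"claw":25},
    {"xyz":[0,0,-0.09],"turn":0,"claw":25},
    {"xyz":[0,0,-0.12],"turn":0,"claw":25},
    {"xyz":[0,0,-0.15],"turn":0,"claw":25},
    {"xyz":[0,0,-0.15],"turn":0,"claw":25},
    {"xyz":[0,0,-0.15],"turn":0,"claw":25}
  ]
}}

```text
time: 4.92
ee_pos: [0.4532, 0.3301, 0.2415]
tool_rot: [3.14, 0.002, 2.945]
contact_force: [-0.5, -0.1, -1.0]
finger_gap: 0.457
gripper_force: 60.4
```

Run:
```python
from h import *
st=ctrl.get_state();print(st['ee_pos'],st['joints'],st['gripper_force'],st['finger_gap'])
w=ctrl.read_camera('wrist');s=ctrl.read_camera('side')
cv2.imwrite("pics/w3.png",w[:,:,::-1]);cv2.imwrite("pics/s3.png",s[:,:,::-1])
cv2.imwrite("pics/m3.png",np.hstack([cv2.resize(w,(480,300)),cv2.resize(s[60:200,213:333],(257,300),interpolation=cv2.INTER_CUBIC)])[:,:,::-1])
```

```text
[0.45320675 0.33012872 0.24153767] [-0.65792327  0.44958742 -0.01612561  1.65508046  0.00833444  1.0344136
  0.69728023] 60.350847244262695 0.4567439721905609
```

View pics/m3.png

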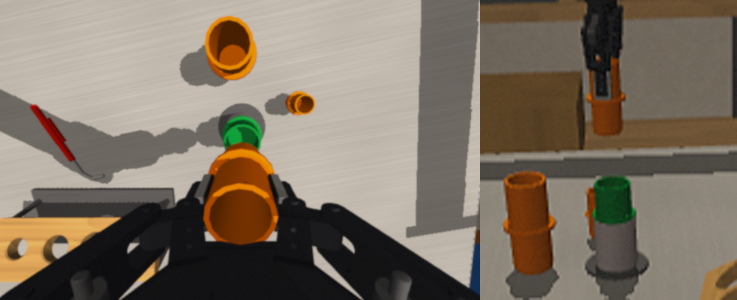

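The orange cup is held alone and the green one stays in the stand. Next I go beyond the board's upper edge, whose end face is parallel to the hole axis, so I can lean the cup 30° in the grip against it.

Request:
{"api": "arm_command", "payload": {
  "steps": [
    {"xyz":[-0.1,-0.114,-0.02],"turn":0,"claw":25},
    {"xyz":[-0.3467,-0.3956,0],"turn":0,"claw":25},
    {"xyz":[-0.3467,-0.3956,0],"turn":0,"claw":25},
    {"xyz":[-0.3467,-0.3956,0],"turn":0,"claw":25},
    {"xyz":[-0.3467,-0.3956,0],"turn":0,"claw":25},
    {"xyz":[-0.3467,-0.3956,0],"turn":0,"claw":25},
    {"xyz":[-0.3467,-0.3956,0],"turn":0,"claw":25},
    {"xyz":[-0.3467,-0.3956,0],"turn":0,"claw":25},
    {"xyz":[-0.3467,-0.3956,0],"turn":0,"claw":25},
    {"xyz":[-0.3467,-0.3956,0],"turn":0,"claw":25},
    {"xyz":[-0.3467,-0.3956,0],"turn":0,"claw":25},
    {"xyz":[-0.3467,-0.3956,0],"turn":0,"claw":25},
    {"xyz":[-0.3467,-0.3956,0],"turn":0,"claw":25},
    {"xyz":[-0.3467,-0.3956,0.03],"turn":0,"claw":25},
    {"xyz":[-0.3467,-0.3956,0.06],"turn":0,"claw":25},
    {"xyz":[-0.3467,-0.3956,0.1],"turn":0,"claw":25},
    {"xyz":[-0.3467,-0.3956,0.1388],"turn":0,"claw":25},
    {"xyz":[-0.3467,-0.3956,0.1388],"turn":0,"claw":25},
    {"xyz":[-0.3467,-0.3956,0.1388],"turn":0,"claw":25}
  ]
}}

```text
time: 6.6
ee_pos: [0.6611, -0.032, 0.1273]
tool_rot: [3.141, -0.006, 2.948]
contact_force: [0.1, 0.4, -0.6]
finger_gap: 0.452
gripper_force: 60.6
```

Run:
```python
from h import *
st=ctrl.get_state();print(st['ee_pos'],st['tool_rot'],st['joints'],st['contact_force'])
s=ctrl.read_camera('side');cv2.imwrite("pics/s4.png",s[:,:,::-1])
h=cv2.cvtColor(s,cv2.COLOR_RGB2HSV);m=cv2.inRange(h,(5,190,60),(14,255,255));m[:,:290]=0
k,_,q,c=cv2.connectedComponentsWithStats(m);print(q[1:],c[1:])
x,y,z=st['ee_pos'];M=np.array([x,y,z+.011])
for d in(.0475,0,-.0475):print(proj('side',M+[0,0,d]))
```

```text
[ 0.66105291 -0.0320419   0.1273019 ] [ 3.14123645 -0.00583981  2.94793201] [-3.87149167e-04  7.22495343e-01  2.94603989e-02  1.48465294e+00
 -2.57841400e-02  9.40511942e-01  1.41416371e+00] [ 0.10674239  0.37357137 -0.64931508]
[[344  25   1   1   1]
 [440 168   2   1   2]
 [443 168   2   2   3]
 [442 171   1   1   1]
 [445 175   1   2   2]
 [353 179  22  43 450]
 [466 193   1   1   1]
 [490 226   1   1   1]
 [494 231   1   1   1]
 [500 239   1   1   1]
 [514 261   1   1   1]
 [521 268   1   1   1]
 [524 272   1   1   1]
 [530 280   1   1   1]
 [295 286   5   5   9]
 [536 288   1   1   1]
 [293 290   3   2   3]
 [290 293   1   3   3]
 [307 292   3   4   5]
 [309 297   1   1   1]
 [311 296   2   1   2]
 [295 298   2   2   2]
 [298 298   1   1   1]
 [299 298   2   3   3]
 [304 299   2   2   3]
 [292 301   2   2   2]
 [309 303   4   3   6]
 [290 304   1   1   1]
 [309 307   1   1   1]
 [313 306   1   1   1]
 [549 306   1   1   1]
 [295 311   1   1   1]
 [305 310   3   3   6]
 [313 311   1   2   2]
 [309 313   1   1   1]
 [290 314   1   1   1]
 [290 316   1   1   1]
 [308 317   6   3   
[... 646 characters left out ...]
     ]
 [311.5        296.        ]
 [295.5        298.5       ]
 [298.         298.        ]
 [299.66666667 299.        ]
 [304.66666667 299.66666667]
 [292.5        301.5       ]
 [310.33333333 303.66666667]
 [290.         304.        ]
 [309.         307.        ]
 [313.         306.        ]
 [549.         306.        ]
 [295.         311.        ]
 [305.83333333 311.16666667]
 [313.         311.5       ]
 [309.         313.        ]
 [290.         314.        ]
 [290.         316.        ]
 [310.71428571 318.57142857]
 [291.         321.75      ]
 [301.         320.        ]
 [561.         322.        ]]
[365.53476482 181.91435946]
[364.69272017 200.48959832]
[363.88708492 218.26165764]
```

Request:
{"api": "arm_command", "payload": {
  "steps": [
    {"xyz":[0,0,0],"turn":0,"claw":25},
    {"xyz":[0.01,0,0],"turn":0,"claw":25},
    {"xyz":[0.018,0,0],"turn":0,"claw":25},
    {"xyz":[0.024,0,0],"turn":0,"claw":25},
    {"xyz":[0.03,0,0],"turn":0,"claw":25},
    {"xyz":[0.035,0,-0.001],"turn":0,"claw":25},
    {"xyz":[0.035,0,-0.001],"turn":0,"claw":25}
  ]
}}

```text
time: 7.23
ee_pos: [0.6434, -0.0295, 0.134]
tool_rot: [3.139, 0.021, 2.945]
contact_force: [10.0, -0.7, -4.1]
finger_gap: 0.452
gripper_force: 61.0
```

```bash
cat >> h.py <<'E'
def cup(col='orange',x0=290,x1=420,y1=270,n='side',save=None):
    s=ctrl.read_camera(n)
    if save: cv2.imwrite(save,s[:,:,::-1])
    h=cv2.cvtColor(s,cv2.COLOR_RGB2HSV);m=cv2.inRange(h,*(((5,190,60),(14,255,255)) if col=='orange' else ((45,100,30),(85,255,255))))
    m[:,:x0]=0;m[:,x1:]=0;m[y1:]=0
    k,l,q,c=cv2.connectedComponentsWithStats(m);i=1+np.argmax(q[1:,4])
    p=np.argwhere(l==i)[:,::-1].astype(np.float32);r=cv2.fitLine(p,cv2.DIST_L2,0,.01,.01).ravel()
    a=np.degrees(np.arctan2(r[0],r[1]));print(n,'box',q[i],'c',c[i].round(1),'axis deg',round((a+90)%180-90,1))
E
python3 - <<'E'
from h import *
st=ctrl.get_state();print(st['ee_pos'],st['tool_rot'],st['contact_force'],st['moment'])
cup(save='pics/s5.png')
E
```

```text
[ 0.64337749 -0.02948906  0.13402341] [3.13859457 0.02068482 2.94494637] [ 9.96086838 -0.7359906  -4.06983254] [-0.27097494 -2.50055002  0.00488442]
side box [347 177  22  43 439] c [358.3 202.9] axis deg 2.3
```

Request:
{"api": "arm_command", "payload": {
  "steps": [
    {"xyz":[0.006,0,0],"turn":0,"claw":25},
    {"xyz":[0.012,0,0],"turn":0,"claw":25},
    {"xyz":[0.018,0,-0.001],"turn":0,"claw":25},
    {"xyz":[0.018,0,-0.001],"turn":0,"claw":25}
  ]
}}

```text
time: 7.62
ee_pos: [0.6305, -0.0267, 0.1355]
tool_rot: [3.138, 0.023, 2.945]
contact_force: [9.4, -1.3, -2.2]
finger_gap: 0.456
gripper_force: 61.4
```

Run:
```python
from h import *
st=ctrl.get_state();print(st['ee_pos'],st['tool_rot'],st['contact_force'],st['moment'])
cup(save='pics/s6.png')
```

```text
[ 0.63048604 -0.02670174  0.13552623] [3.13807765 0.02348369 2.94502301] [ 9.3927324  -1.32266777 -2.15347819] [-0.19485131 -2.56667261  0.01282348]
side box [344 176  24  42 403] c [357.6 203.3] axis deg 0.9
```

Request:
{"api": "arm_command", "payload": {
  "steps": [
    {"xyz":[0.006,0,0],"turn":0,"claw":25},
    {"xyz":[0.012,0,0],"turn":0,"claw":25},
    {"xyz":[0.018,0,0],"turn":0,"claw":25},
    {"xyz":[0.02,0,0],"turn":0,"claw":25},
    {"xyz":[0.02,0,0],"turn":0,"claw":25}
  ]
}}

```text
time: 8.08
ee_pos: [0.6165, -0.024, 0.1359]
tool_rot: [3.138, 0.027, 2.945]
contact_force: [12.0, -1.0, -2.7]
finger_gap: 0.454
gripper_force: 61.4
```

Run:
```python
from h import *
st=ctrl.get_state();print(st['ee_pos'],st['tool_rot'],st['contact_force'],st['moment'])
cup(save='pics/s7.png')
s=cv2.imread('pics/s7.png');w=ctrl.read_camera('wrist')[:,:,::-1];cv2.imwrite('pics/w7.png',w)
cv2.imwrite('pics/m7.png',np.hstack([cv2.resize(s[140:260,290:410],(400,400),interpolation=cv2.INTER_CUBIC),cv2.resize(w[100:400,170:470],(400,400))]))
```

```text
[ 0.61652363 -0.02403361  0.13592945] [3.13791588 0.02703644 2.94488061] [12.03793723 -0.96781417 -2.72318461] [-0.34917906 -3.00609914 -0.04360065]
side box [342 178  25  39 446] c [355.1 200.7] axis deg 15.0
```

View pics/m7.png

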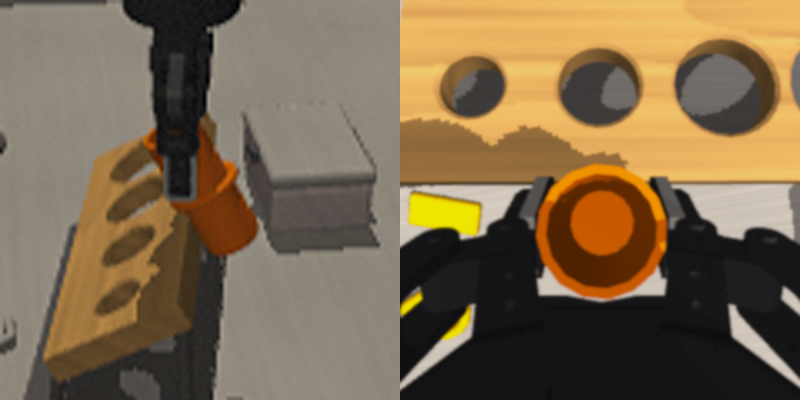

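The side view shows the orange cup leaning against the board's end face. The wrist view shows the holes with hole1 at full-frame (319,165), and the cup rim centred at about (321,272). Checking tilt and hole position.

```bash
cat >> h.py <<'E'
def seat(hole,pv,psi=-.197,back=0.,mid=.0305,lead=0.):  # TCP for a cup tilted 30 deg; back = mm-out along normal, mid = pivot above cup mid
    up=np.array([np.cos(psi),np.sin(psi),0]);n=-.5*up+np.array([0,0,.866])
    return np.asarray(hole)+n*(.0025+mid+back)-[0,0,pv]
E
python3 - <<'E'
from h import *
st=ctrl.get_state();c=ctrl.camera_info('wrist');T=np.linalg.inv(c['tool_from_camera'])
P=lambda p:(lambda q:(c['cx']+c['fx']*q[0]/q[2],c['cy']+c['fy']*q[1]/q[2]))((T@np.r_[p,1]))
for th in(20,24,28,32):
    a=np.array([np.sin(np.radians(th)),0,-np.cos(np.radians(th))]);p=np.array([0,0,-.0415])
    print(th,'rim',np.round(P(p+.0175*a),1),'floor',np.round(P(p-.0745*a),1))
H1=onz(ray('wrist',(319,165),st),.1);H2=onz(ray('wrist',(170+327*.75,100+87*.75),st),.1);print(H1,H2)
w=cv2.imread('pics/w7.png');h=cv2.cvtColor(w,cv2.COLOR_BGR2HSV)
m=cv2.inRange(h,(5,190,40),(14,255,255));m[:200]=0;k,_,q,ce=cv2.connectedComponentsWithStats(m)
i=1+np.argmax(q[1:,4]);print('rim box',q[i],ce[i])
E
```

```text
20 rim [321.9 280.4] floor [321.5 254.1]
24 rim [321.9 277.3] floor [321.5 261.3]
28 rim [321.9 274.2] floor [321.6 268.6]
32 rim [321.9 271.1] floor [321.6 276. ]
[ 0.57864568 -0.01816148  0.1       ] [0.59197939 0.04755067 0.1       ]
rim box [ 271  231  100   93 6701] [319.55827488 277.3315923 ]
```

Request:
{"api": "arm_command", "payload": {
  "steps": [
    {"xyz":[0.005,0,0],"turn":0,"claw":25},
    {"xyz":[0.005,0,0],"turn":0,"claw":25},
    {"xyz":[0.005,0,-0.01],"turn":0,"claw":25},
    {"xyz":[0.01,0,-0.03],"turn":0,"claw":25},
    {"xyz":[0.02,0,-0.06],"turn":0,"claw":25},
    {"xyz":[0.025,0,-0.075],"turn":0,"claw":25},
    {"xyz":[0.025,0,-0.075],"turn":0,"claw":25},
    {"xyz":[0.025,0,-0.075],"turn":0,"claw":25}
  ]
}}

```text
time: 8.85
ee_pos: [0.5863, -0.0191, 0.1917]
tool_rot: [3.141, 0.002, 2.945]
contact_force: [0.8, -0.2, -1.7]
finger_gap: 0.45
gripper_force: 61.4
```

Run:
```python
from h import *
st=ctrl.get_state();print(st['ee_pos'],st['tool_rot'],st['contact_force'])
w=ctrl.read_camera('wrist')[:,:,::-1];cv2.imwrite('pics/w8.png',w)
h=cv2.cvtColor(w,cv2.COLOR_BGR2HSV);cv2.imwrite('pics/w8c.png',w[180:340,240:400])
# inner floor: brighter orange inside the rim
m=cv2.inRange(h,(5,190,40),(14,255,255));v=h[:,:,2]
print('col 321 V',[(r,int(v[r,321])) for r in range(215,335,4)])
print('row V',[(x,int(v[268,x])) for x in range(262,382,5)])
cup()
for b in(.06,.0):print(b,seat([.5795,-.018,.1],.0415,back=b));go(seat([.5795,-.018,.1],.0415,back=b),2.945)
```

```text
[ 0.58628882 -0.01906249  0.19172273] [3.14109348e+00 2.06044692e-03 2.94524999e+00] [ 0.82654929 -0.1573408  -1.74336286]
col 321 V [(215, 229), (219, 224), (223, 230), (227, 235), (231, 158), (235, 143), (239, 90), (243, 91), (247, 189), (251, 190), (255, 190), (259, 190), (263, 191), (267, 190), (271, 191), (275, 190), (279, 191), (283, 191), (287, 191), (291, 191), (295, 80), (299, 78), (303, 79), (307, 79), (311, 81), (315, 149), (319, 191), (323, 192), (327, 42), (331, 16)]
row V [(262, 20), (267, 103), (272, 88), (277, 192), (282, 78), (287, 77), (292, 76), (297, 109), (302, 191), (307, 190), (312, 191), (317, 191), (322, 191), (327, 191), (332, 190), (337, 190), (342, 189), (347, 93), (352, 92), (357, 91), (362, 144), (367, 188), (372, 101), (377, 36)]
side box [328 154  27  41 474] c [342.  178.8] axis deg 15.8
0.06 [ 0.53389939 -0.00889864  0.139038  ]
xyz [0.0655, 0.0001, 0.0635] turn 0.0 rows 1.8
0.0 [ 0.56331914 -0.01477048  0.087078  ]
xyz [0.0279, 0.0001, 0.1284] turn 0.0 rows 2.5
```

```bash
cat >> h.py <<'E'
def tilt(rim,flo,r,rf,L,up=.0175):   # rim=(vtop,vbot) outer, flo=(vtop,vbot) of inner floor; L rim->floor
    from scipy.optimize import least_squares
    c=ctrl.camera_info('wrist');T=np.linalg.inv(c['tool_from_camera'])
    def V(q): q=T@np.r_[q,1];return c['cy']+c['fy']*q[1]/q[2]
    def f(x):
        th,px,pz=x;a=np.array([np.sin(th),0,-np.cos(th)]);e=np.array([np.cos(th),0,np.sin(th)])
        R0=np.array([px,0,pz]);F=R0-L*a
        return [V(R0+r*e)-rim[0],V(R0-r*e)-rim[1],V(F+rf*e)-flo[0],V(F-rf*e)-flo[1]]
    s=least_squares(f,[.5,.01,-.057],x_scale=[.1,.01,.01]);print('tilt',np.degrees(s.x[0]).round(1),'rim xz',s.x[1:].round(4),'res',s.fun.round(1))
    return s.x
E
python3 - <<'E'
from h import *
w=cv2.imread('pics/w8.png');h=cv2.cvtColor(w,cv2.COLOR_BGR2HSV)
print([(r,*map(int,h[r,321])) for r in list(range(226,248))+list(range(290,297))+list(range(310,330))])
for L in(.090,.092,.05):tilt((229.5,326.),(246.,293.5),.020,.017,L)
E
```

```text
[(226, 18, 255, 234), (227, 18, 255, 235), (228, 18, 255, 235), (229, 17, 255, 228), (230, 16, 255, 194), (231, 14, 255, 158), (232, 13, 255, 145), (233, 13, 255, 144), (234, 13, 255, 145), (235, 13, 255, 143), (236, 13, 255, 133), (237, 13, 255, 111), (238, 13, 255, 93), (239, 13, 255, 90), (240, 13, 255, 90), (241, 13, 255, 90), (242, 13, 255, 89), (243, 13, 255, 91), (244, 13, 255, 115), (245, 13, 255, 164), (246, 13, 255, 186), (247, 13, 255, 189), (290, 13, 255, 191), (291, 13, 255, 191), (292, 13, 255, 179), (293, 13, 255, 133), (294, 13, 255, 91), (295, 12, 255, 80), (296, 13, 255, 78), (310, 12, 255, 79), (311, 12, 242, 81), (312, 13, 255, 80), (313, 13, 255, 80), (314, 13, 255, 101), (315, 13, 255, 149), (316, 14, 255, 180), (317, 13, 255, 189), (318, 14, 255, 191), (319, 13, 255, 191), (320, 14, 255, 191), (321, 14, 255, 191), (322, 11, 198, 192), (323, 11, 112, 192), (324, 12, 54, 185), (325, 14, 33, 156), (326, 15, 26, 98), (327, 0, 12, 42), (328, 100, 35, 22), (329, 120, 16, 16)]
tilt 27.8 rim xz [ 0.0041 -0.0514] res [-0.1  0.1  0.2 -0.2]
tilt 27.8 rim xz [ 0.0042 -0.0515] res [-0.1  0.1  0.4 -0.4]
tilt 25.8 rim xz [ 0.0014 -0.0472] res [ 2.  -1.8 -4.5  4.2]
```

```bash
cat >> h.py <<'E'
def place(hole,x,H,back,psi=-.197,dth=0):  # TCP target so cup (tilt fit x) has its foot centre where a seated-axis cup backed out by `back` has it
    th=x[0];a=np.array([np.sin(th),0,-np.cos(th)]);foot=np.array([x[1],0,x[2]])-H*a
    Rt=R.from_euler('xyz',[np.pi,0,psi+np.pi]).as_matrix()
    up=np.array([np.cos(psi),np.sin(psi),0]);n=-.5*up+np.array([0,0,.866])
    return np.asarray(hole)+n*(.0025-H/2+back)-Rt@foot
E
python3 - <<'E'
from h import *
w=cv2.imread('pics/w8.png');h=cv2.cvtColor(w,cv2.COLOR_BGR2HSV)
print([(c,*map(int,h[276,c])) for c in list(range(266,280))+list(range(362,378))])
x=tilt((230.5,322.8),(244.7,292.9),.020,.017,.092)
for b in(.06,.045,0):
    p=place([.5795,-.018,.1],x,.095,b);print(b,p);go(p,2.945)
E
```

```text
[(266, 135, 24, 21), (267, 120, 13, 20), (268, 120, 44, 23), (269, 120, 16, 16), (270, 11, 123, 29), (271, 11, 213, 85), (272, 14, 255, 151), (273, 13, 255, 183), (274, 13, 255, 191), (275, 13, 255, 192), (276, 13, 255, 192), (277, 13, 255, 191), (278, 13, 255, 184), (279, 13, 255, 154), (362, 13, 255, 161), (363, 13, 255, 184), (364, 13, 255, 189), (365, 13, 255, 190), (366, 13, 255, 190), (367, 13, 255, 189), (368, 13, 255, 178), (369, 13, 242, 137), (370, 10, 183, 74), (371, 10, 72, 32), (372, 150, 14, 18), (373, 113, 51, 20), (374, 135, 22, 23), (375, 120, 13, 20), (376, 90, 13, 20), (377, 120, 13, 20)]
tilt 27.6 rim xz [ 0.0022 -0.0473] res [-0.4  0.3  1.4 -1.3]
0.06 [ 0.53111989 -0.00834388  0.14990309]
xyz [0.0691, 0.0001, 0.05] turn 0.0 rows 1.6
0.045 [ 0.53847483 -0.00981184  0.13691309]
xyz [0.0597, 0.0001, 0.0662] turn 0.0 rows 1.7
0 [ 0.56053964 -0.01421573  0.09794309]
xyz [0.0315, 0.0001, 0.1148] turn 0.0 rows 2.3
```

Run:
```python
from h import *
w=cv2.imread('pics/w8.png');h=cv2.cvtColor(w,cv2.COLOR_BGR2HSV)
print([(r,*map(int,h[r,321])) for r in range(212,230)])
top=[r for r in range(200,235) if h[r,321,1]>225][0]-.5;print(top)
x=tilt((top,322.8),(244.7,292.9),.020,.017,.092)
for b in(.06,.045,0):
    p=place([.5795,-.018,.1],x,.095,b);print(b,p);go(p,2.945)
```

```text
[(212, 16, 142, 135), (213, 17, 153, 180), (214, 17, 156, 218), (215, 17, 151, 229), (216, 18, 150, 230), (217, 18, 151, 230), (218, 17, 151, 227), (219, 17, 154, 224), (220, 17, 153, 221), (221, 17, 154, 222), (222, 17, 163, 224), (223, 17, 208, 230), (224, 18, 255, 234), (225, 18, 255, 235), (226, 18, 255, 234), (227, 18, 255, 235), (228, 18, 255, 235), (229, 17, 255, 228)]
223.5
tilt 28.6 rim xz [ 0.0081 -0.0542] res [-0.1  0.1  0.4 -0.3]
0.06 [ 0.53541042 -0.00920022  0.14215836]
xyz [0.0636, 0.0001, 0.0596] turn 0.0 rows 1.7
0.045 [ 0.54276536 -0.01066818  0.12916836]
xyz [0.0542, 0.0001, 0.0758] turn 0.0 rows 1.8
0 [ 0.56483017 -0.01507207  0.09019836]
xyz [0.026, 0.0001, 0.1245] turn 0.0 rows 2.4
```

Request:
{"api": "arm_command", "payload": {
  "steps": [
    {"xyz":[0.0636,0,0.05],"turn":0,"claw":25},
    {"xyz":[0.0636,0,0.0596],"turn":0,"claw":25},
    {"xyz":[0.0636,0,0.0596],"turn":0,"claw":25},
    {"xyz":[0.0636,0,0.0596],"turn":0,"claw":25},
    {"xyz":[0.0589,0,0.0677],"turn":0,"claw":25},
    {"xyz":[0.0542,0,0.0758],"turn":0,"claw":25},
    {"xyz":[0.0511,0,0.0812],"turn":0,"claw":25},
    {"xyz":[0.048,0,0.0866],"turn":0,"claw":25},
    {"xyz":[0.0448,0,0.092],"turn":0,"claw":25},
    {"xyz":[0.0417,0,0.0974],"turn":0,"claw":25},
    {"xyz":[0.0417,0,0.0974],"turn":0,"claw":25}
  ]
}}

```text
time: 9.87
ee_pos: [0.5406, -0.0105, 0.1109]
tool_rot: [-3.139, -0.029, 2.946]
contact_force: [-12.7, 2.6, -9.3]
finger_gap: 0.453
gripper_force: 89.3
```

Run:
```python
from h import *
st=ctrl.get_state();print(st['ee_pos'],st['tool_rot'],st['contact_force'],st['moment'])
cup(save='pics/s9.png');go([.56483017,-.01507207,.09019836],2.945)
```

```text
[ 0.54063191 -0.0105406   0.11086449] [-3.1390701  -0.02888685  2.94591119] [-12.68093764   2.63341434  -9.3386107 ] [ 0.84339905  3.29026605 -0.0233112 ]
side box [310 188  26  32 381] c [323.  205.7] axis deg 25.2
xyz [-0.0311, 0.0005, 0.0232] turn 0.0003 rows 0.7
```

```bash
cat >> h.py <<'E'
def prof(col=321,save=None):
    w=ctrl.read_camera('wrist')[:,:,::-1]
    if save: cv2.imwrite(save,w)
    h=cv2.cvtColor(w,cv2.COLOR_BGR2HSV);o=None
    for r in range(150,390):
        k=(int(h[r,col,0])//3,h[r,col,1]>225,int(h[r,col,2])//30)
        if k!=o: print((r,*map(int,h[r,col])),end=' ');o=k
    print()
E
python3 - <<'E'
from h import *
prof(save='pics/w9.png')
E
```

```text
(150, 16, 26, 204) (159, 18, 26, 199) (160, 17, 27, 202) (161, 18, 25, 203) (162, 15, 25, 202) (164, 14, 27, 201) (165, 15, 25, 202) (168, 15, 27, 170) (169, 13, 26, 117) (170, 10, 25, 91) (171, 13, 24, 97) (172, 11, 20, 104) (174, 13, 17, 108) (175, 11, 19, 108) (179, 13, 17, 107) (181, 15, 19, 107) (183, 12, 24, 107) (184, 6, 24, 105) (186, 11, 19, 106) (188, 13, 21, 110) (189, 15, 19, 108) (190, 11, 19, 107) (193, 13, 21, 107) (194, 17, 21, 108) (195, 10, 21, 109) (196, 13, 21, 110) (198, 11, 19, 108) (199, 13, 18, 99) (200, 12, 16, 78) (201, 18, 20, 63) (202, 8, 17, 59) (203, 13, 29, 61) (204, 11, 88, 81) (205, 13, 190, 146) (206, 16, 255, 218) (212, 14, 255, 213) (213, 13, 255, 195) (233, 13, 255, 163) (234, 12, 255, 135) (235, 13, 255, 118) (263, 13, 255, 145) (264, 13, 255, 171) (265, 13, 255, 182) (300, 13, 255, 179) (302, 13, 255, 127) (303, 13, 255, 114) (311, 13, 255, 137) (312, 13, 255, 191) (313, 14, 255, 228) (314, 15, 255, 236) (321, 18, 255, 237) (324, 17, 255, 231) (325, 15, 255, 194) (326, 13, 242, 118) (327, 8, 160, 51) (328, 120, 12, 22) (329, 143, 54, 19) (330, 1
[... 257 characters left out ...]
) (345, 120, 44, 23) (347, 113, 46, 22) (348, 120, 12, 22) (350, 105, 24, 21) (351, 120, 23, 22) (352, 135, 23, 22) (353, 110, 33, 23) (354, 128, 49, 21) (355, 113, 44, 23) (356, 120, 35, 22) (357, 100, 35, 22) (358, 120, 23, 22) (360, 105, 26, 20) (361, 135, 46, 22) (363, 150, 46, 22) (364, 110, 35, 22) (365, 120, 23, 22) (367, 128, 46, 22) (368, 120, 24, 21) (369, 130, 35, 22) (370, 150, 24, 21) (371, 120, 36, 21) (372, 105, 26, 20) (373, 120, 22, 23) (374, 110, 36, 21) (375, 130, 36, 21) (376, 120, 23, 22) (377, 0, 0, 20) (378, 120, 12, 22) (379, 126, 58, 22) (380, 140, 33, 23) (381, 120, 26, 20) (382, 100, 36, 21) (383, 90, 23, 22) (384, 120, 36, 21) (388, 130, 38, 20) (389, 105, 26, 20)
```

Run:
```python
from h import *
h=cv2.cvtColor(cv2.imread('pics/w9.png'),cv2.COLOR_BGR2HSV)
m=(h[:,:,1]>200)&(h[:,:,0]<20)&(h[:,:,0]>8)&(h[:,:,2]>45)
for r in range(203,330,5):
    x=np.where(m[r,220:420])[0]+220
    if len(x)==0: continue
    v=h[r,:,2].astype(int)//25;segs=[];
    for c in range(x[0],x[-1]+1):
        if not segs or (abs(int(h[r,c,2])-segs[-1][1])>25): segs.append([c,int(h[r,c,2])])
    print(r,x[0],x[-1],segs)
t=ctrl.read_camera('top');cv2.imwrite('pics/t9.png',t[:,:,::-1])
```

```text
208 305 338 [[305, 163], [306, 192], [308, 222], [337, 194], [338, 160]]
213 294 348 [[294, 190], [295, 218], [328, 192], [334, 222]]
218 288 353 [[288, 218], [321, 192], [336, 165], [344, 199], [346, 229]]
223 282 358 [[282, 192], [283, 225], [296, 199], [332, 173], [342, 144], [350, 204], [352, 236]]
228 279 362 [[279, 194], [280, 225], [289, 196], [329, 170], [331, 132], [354, 177], [355, 218]]
233 277 365 [[277, 221], [286, 186], [322, 148], [327, 119], [357, 151], [358, 207], [360, 237], [365, 209]]
238 274 367 [[274, 200], [275, 232], [282, 194], [303, 150], [306, 181], [308, 154], [312, 118], [359, 150], [360, 206], [361, 232]]
243 274 369 [[274, 226], [281, 182], [295, 127], [297, 101], [361, 143], [362, 203], [363, 232]]
248 273 369 [[273, 221], [280, 189], [281, 159], [290, 117], [292, 91], [362, 164], [363, 218]]
253 272 369 [[272, 212], [274, 238], [279, 199], [280, 155], [283, 126], [285, 85], [317, 111], [362, 162], [363, 218]]
258 273 369 [[273, 201], [274, 227], [280, 176], [281, 125], [282, 93], [362, 161], [363, 218]]
263 273 370 [[273, 127], [274, 172], [275, 198],
[... 856 characters left out ...]
 [282, 154], [288, 180], [355, 134], [358, 166], [361, 91]]
293 279 362 [[279, 59], [280, 124], [281, 167], [290, 124], [294, 160], [317, 186], [349, 141], [351, 105], [354, 149], [356, 181], [361, 152], [362, 101]]
298 279 363 [[279, 125], [280, 170], [293, 131], [304, 168], [339, 132], [343, 106], [350, 141], [351, 168], [363, 99]]
303 282 359 [[282, 181], [296, 151], [298, 119], [343, 166], [344, 203], [346, 233], [355, 207]]
308 286 356 [[286, 190], [301, 222], [305, 170], [306, 144], [308, 117], [335, 161], [337, 204], [340, 231]]
313 291 351 [[291, 183], [294, 222]]
318 297 345 [[297, 222]]
323 304 338 [[304, 127], [307, 168], [309, 210], [317, 236], [333, 209], [335, 171], [338, 129]]
```

Run:
```python
from h import *
st=ctrl.get_state();print(st['ee_pos'],st['contact_force'])
x=tilt((205,301.5),(263.5,310.5),.020,.017,.092)
th=x[0];a=np.array([np.sin(th),0,-np.cos(th)])
Rt=R.from_euler('xyz',st['tool_rot']).as_matrix();g=lambda q:np.array(st['ee_pos'])+Rt@q
h=np.array([.5795,-.018,.1]);up=np.array([np.cos(-.197),np.sin(-.197),0]);n=-.5*up+np.array([0,0,.866]);sl=.866*up+[0,0,.5]
for nm,L in(('rim',0),('mid',.0475),('foot',.095)):
    p=g(np.array([x[1],0,x[2]])-L*a)-h;print(nm,'upslope',p@sl,'normal',p@n)
print('world tilt',np.degrees(np.arccos((Rt@a)[2])))
```

```text
[ 0.54102603 -0.01069811  0.10888166] [-15.72618054   3.64028108   0.83276939]
tilt 41.6 rim xz [ 0.0174 -0.0531] res [ 0.5 -0.3 -1.5  1.3]
rim upslope -0.016352460284558216 normal 0.08156002513249946
mid upslope -0.00817371146796303 normal 0.034770556962827145
foot upslope 5.037348632245739e-06 normal -0.012018911206845246
world tilt 39.91586230091973
```

The fit says the foot is about 12 mm into the hole and centred, but the cup leans 10° too far. I push the grip up-slope to right it.

Request:
{"api": "arm_command", "payload": {
  "steps": [
    {"xyz":[-0.006,0,-0.003],"turn":0,"claw":25},
    {"xyz":[-0.011,0,-0.006],"turn":0,"claw":25},
    {"xyz":[-0.011,0,-0.006],"turn":0,"claw":25},
    {"xyz":[-0.011,0,-0.006],"turn":0,"claw":25}
  ]
}}

```text
time: 10.35
ee_pos: [0.5416, -0.0107, 0.1106]
tool_rot: [-3.137, -0.049, 2.947]
contact_force: [-23.0, 5.7, -2.5]
finger_gap: 0.45
gripper_force: 89.4
```

```bash
cat >> h.py <<'E'
def auto(hole,r=.020,rf=.017,L=.092,H=.095,col=(8,20),psi=-.197,save=None,rim=None,flo=None):
    pass
E
python3 - <<'E'
from h import *
st=ctrl.get_state();print(st['ee_pos'],st['tool_rot'],st['contact_force'],st['gripper_force'])
w=ctrl.read_camera('wrist')[:,:,::-1];cv2.imwrite('pics/w10.png',w)
h=cv2.cvtColor(w,cv2.COLOR_BGR2HSV)
o=-99
for r in range(190,345):
    v=int(h[r,321,2])
    if abs(v-o)>22: print((r,v,int(h[r,321,1])),end=' ');o=v
print()
m=(h[:,:,1]>200)&(h[:,:,0]<20)&(h[:,:,0]>8)&(h[:,:,2]>45)
print([(r,*(np.where(m[r,220:420])[0][[0,-1]]+220)) for r in range(195,335,6) if m[r,220:420].any()])
E
```

```text
[ 0.54160782 -0.0107275   0.11061669] [-3.13706737 -0.04897164  2.94667402] [-22.96797073   5.73189729  -2.50148368] 89.38310500234365
(190, 108, 21) (201, 77, 17) (205, 129, 168) (206, 210, 255) (207, 234, 255) (213, 195, 255) (234, 159, 255) (236, 124, 255) (263, 166, 255) (302, 141, 255) (303, 115, 255) (311, 167, 255) (312, 207, 255) (314, 236, 255) (325, 187, 215) (326, 115, 186) (327, 49, 130) (328, 21, 0) 
[(207, np.int64(309), np.int64(334)), (213, np.int64(295), np.int64(347)), (219, np.int64(287), np.int64(354)), (225, np.int64(281), np.int64(360)), (231, np.int64(278), np.int64(364)), (237, np.int64(275), np.int64(366)), (243, np.int64(274), np.int64(369)), (249, np.int64(273), np.int64(369)), (255, np.int64(272), np.int64(369)), (261, np.int64(272), np.int64(370)), (267, np.int64(274), np.int64(369)), (273, np.int64(275), np.int64(366)), (279, np.int64(278), np.int64(364)), (285, np.int64(281), np.int64(360)), (291, np.int64(280), np.int64(362)), (297, np.int64(278), np.int64(363)), (303, np.int64(282), np.int64(359)), (309, np.int64(287), np.int64(355)), (315, np.int64(293), np.int64(348)), (321, np.int64(303), np.int64(340))]
```

The collar is pinched by the fingertips, so the cup won't turn in the grip. I back off the stored push and try a lighter squeeze.

Request:
{"api": "arm_command", "payload": {
  "steps": [
    {"xyz":[0.011,0,0.006],"turn":0,"claw":25},
    {"xyz":[0.018,0,0.01],"turn":0,"claw":25},
    {"xyz":[0.018,0,0.01],"turn":0,"claw":38},
    {"xyz":[0.018,0,0.01],"turn":0,"claw":38}
  ]
}}

```text
time: 10.73
ee_pos: [0.5418, -0.0107, 0.1068]
tool_rot: [-3.14, -0.016, 2.945]
contact_force: [-6.5, 1.3, -2.7]
finger_gap: 0.454
gripper_force: 86.5
```

Request:
{"api": "arm_command", "payload": {
  "steps": [
    {"xyz":[0,0,0],"turn":0,"claw":39},
    {"xyz":[0,0,0],"turn":0,"claw":39}
  ]
}}

```text
time: 10.9
ee_pos: [0.5418, -0.0108, 0.1068]
tool_rot: [-3.14, -0.016, 2.945]
contact_force: [-7.4, 1.3, -3.7]
finger_gap: 0.459
gripper_force: 51.4
```

The squeeze can be graded (51 N at 39 mm). Next: lighter still, with an up-slope push.

Request:
{"api": "arm_command", "payload": {
  "steps": [
    {"xyz":[-0.006,0,-0.003],"turn":0,"claw":39.2},
    {"xyz":[-0.01,0,-0.005],"turn":0,"claw":39.3},
    {"xyz":[-0.014,0,-0.007],"turn":0,"claw":39.3},
    {"xyz":[-0.014,0,-0.007],"turn":0,"claw":39.3}
  ]
}}

```text
time: 11.23
ee_pos: [0.5494, -0.0123, 0.1116]
tool_rot: [-3.139, -0.024, 2.945]
contact_force: [-10.9, 1.3, -0.6]
finger_gap: 0.463
gripper_force: 22.7
```

```bash
cat >> h.py <<'E'
def obs(save,hue=(8,20),col=321):
    w=ctrl.read_camera('wrist')[:,:,::-1];cv2.imwrite(save,w)
    h=cv2.cvtColor(w,cv2.COLOR_BGR2HSV);o=-99
    for r in range(170,385):
        v=int(h[r,col,2])
        if abs(v-o)>22: print((r,v,int(h[r,col,1])),end=' ');o=v
    m=(h[:,:,1]>150)&(h[:,:,0]<hue[1])&(h[:,:,0]>hue[0])&(h[:,:,2]>25)
    print('\n',[(r,*(np.where(m[r,220:420])[0][[0,-1]]+220).tolist()) for r in range(185,360,8) if m[r,220:420].any()])
def cupin(hole,x,H,psi=-.197):
    st=ctrl.get_state();th=x[0];a=np.array([np.sin(th),0,-np.cos(th)]);Rt=R.from_euler('xyz',st['tool_rot']).as_matrix()
    up=np.array([np.cos(psi),np.sin(psi),0]);n=-.5*up+np.array([0,0,.866]);sl=.866*up+[0,0,.5]
    for nm,L in(('rim',0),('mid',H/2),('foot',H)):
        p=np.array(st['ee_pos'])+Rt@(np.array([x[1],0,x[2]])-L*a)-hole;print(nm,'upslope',(p@sl).round(4),'normal',(p@n).round(4))
    print('world tilt',np.degrees(np.arccos((Rt@a)[2])).round(1),st['ee_pos'],st['contact_force'])
E
python3 -c "
from h import *
obs('pics/w11.png')"
```

```text
(170, 109, 16) (191, 68, 19) (199, 156, 129) (200, 220, 148) (220, 184, 255) (228, 161, 255) (233, 138, 255) (234, 114, 255) (250, 152, 255) (251, 180, 255) (299, 143, 255) (300, 101, 255) (304, 141, 255) (305, 178, 255) (312, 211, 255) (314, 236, 255) (325, 189, 152) (326, 119, 148) (327, 53, 106) (328, 20, 13) 
 [(201, 229, 417), (209, 220, 419), (217, 220, 417), (225, 220, 355), (233, 220, 419), (241, 220, 383), (249, 220, 369), (257, 272, 370), (265, 271, 371), (273, 272, 370), (281, 275, 367), (289, 278, 364), (297, 277, 360), (305, 276, 365), (313, 274, 346), (321, 275, 366), (329, 220, 418), (337, 222, 418), (345, 223, 223)]
```

```bash
python3 -c "
from h import *
x=tilt((216.5,311.5),(249.7,299.3),.02,.017,.092)
cupin([.5795,-.018,.1],x,.095)"
```

```text
tilt 33.6 rim xz [ 0.0104 -0.0501] res [-0.3  0.3  1.1 -1. ]
rim upslope -0.0029 normal 0.0735
mid upslope -0.0009 normal 0.026
foot upslope 0.001 normal -0.0214
world tilt 32.4 [ 0.55002938 -0.01246064  0.11185779] [-10.64755998   2.81839206  -0.41414059]
```

Tilt is now 32° with the foot 21 mm in, so I push along the hole axis.

Request:
{"api": "arm_command", "payload": {
  "steps": [
    {"xyz":[0.0,0,0.007],"turn":0,"claw":39.3},
    {"xyz":[-0.004,0,0.014],"turn":0,"claw":39.3},
    {"xyz":[-0.008,0,0.021],"turn":0,"claw":39.3},
    {"xyz":[-0.012,0,0.028],"turn":0,"claw":39.3},
    {"xyz":[-0.012,0,0.028],"turn":0,"claw":39.3},
    {"xyz":[-0.012,0,0.028],"turn":0,"claw":39.3}
  ]
}}

```text
time: 11.78
ee_pos: [0.5635, -0.0152, 0.0895]
tool_rot: [-3.14, -0.013, 2.945]
contact_force: [-5.2, 2.1, -7.0]
finger_gap: 0.465
gripper_force: 20.6
```

```bash
python3 -c "
from h import *
obs('pics/w12.png');print(ctrl.get_state()['ee_pos'])"
```

```text
(170, 111, 18) (179, 79, 19) (185, 140, 122) (186, 219, 147) (221, 186, 255) (224, 163, 255) (233, 140, 255) (234, 115, 255) (248, 145, 255) (249, 179, 255) (297, 146, 255) (298, 102, 255) (305, 136, 255) (306, 178, 255) (313, 210, 255) (315, 239, 255) (325, 190, 150) (326, 121, 145) (327, 53, 106) (328, 24, 21) 
 [(201, 220, 419), (209, 220, 306), (217, 220, 343), (225, 220, 419), (233, 220, 361), (241, 228, 392), (249, 236, 368), (257, 239, 370), (265, 271, 371), (273, 272, 370), (281, 274, 367), (289, 276, 365), (297, 279, 359), (305, 277, 366), (313, 273, 369), (321, 275, 367), (329, 418, 419), (337, 220, 418), (345, 220, 419), (353, 221, 221)]
[ 0.56353283 -0.01519622  0.08953432]
```

```bash
python3 -c "
from h import *
x=tilt((217.5,312.5),(248.5,297.5),.02,.017,.092)
cupin([.5795,-.018,.1],x,.095)"
```

```text
tilt 32.7 rim xz [ 0.0097 -0.0499] res [-0.3  0.2  1.  -0.9]
rim upslope -0.0021 normal 0.0469
mid upslope -0.0005 normal -0.0006
foot upslope 0.0011 normal -0.0481
world tilt 31.9 [ 0.56353283 -0.01519622  0.08953432] [-4.53184926  1.02951537 -7.19776901]
```

Request:
{"api": "arm_command", "payload": {
  "steps": [
    {"xyz":[0.002,0,0.008],"turn":0,"claw":39.3},
    {"xyz":[0.004,0,0.014],"turn":0,"claw":39.3},
    {"xyz":[0.004,0,0.014],"turn":0,"claw":39.3},
    {"xyz":[0.004,0,0.014],"turn":0,"claw":39.3}
  ]
}}

```text
time: 12.17
ee_pos: [0.5652, -0.0154, 0.0863]
tool_rot: [3.141, -0.001, 2.944]
contact_force: [-11.5, -0.8, 30.0]
finger_gap: 0.459
gripper_force: 35.9
```

The 32 N reaction along the board normal means the collar is home. I ease off, open and lift straight up.

Request:
{"api": "arm_command", "payload": {
  "steps": [
    {"xyz":[-0.002,0,-0.008],"turn":0,"claw":39.3},
    {"xyz":[-0.004,0,-0.01],"turn":0,"claw":42},
    {"xyz":[-0.004,0,-0.01],"turn":0,"claw":48},
    {"xyz":[-0.004,0,-0.01],"turn":0,"claw":48},
    {"xyz":[-0.004,0,-0.01],"turn":0,"claw":48},
    {"xyz":[-0.004,0,-0.03],"turn":0,"claw":48},
    {"xyz":[-0.004,0,-0.06],"turn":0,"claw":48},
    {"xyz":[-0.004,0,-0.1],"turn":0,"claw":48},
    {"xyz":[-0.004,0,-0.15],"turn":0,"claw":48},
    {"xyz":[-0.004,0,-0.19],"turn":0,"claw":60},
    {"xyz":[-0.004,0,-0.19],"turn":0,"claw":60},
    {"xyz":[-0.004,0,-0.19],"turn":0,"claw":60}
  ]
}}

```text
time: 13.17
ee_pos: [0.57, -0.0158, 0.2355]
tool_rot: [3.141, 0.005, 2.945]
contact_force: [-0.5, -0.6, -0.5]
finger_gap: 0.697
gripper_force: 0.0
```

Run:
```python
from h import *
cup(save='pics/s13.png')
st=ctrl.get_state();print(st['ee_pos'],st['tool_rot'],st['contact_force'])
w=ctrl.read_camera('wrist')[:,:,::-1];cv2.imwrite('pics/w13.png',w);t=ctrl.read_camera('top')[:,:,::-1];cv2.imwrite('pics/t13.png',t)
s=cv2.imread('pics/s13.png')
# predicted side pixels of seated cup: rim, collar, (board point)
h=np.array([.5795,-.018,.1]);up=np.array([np.cos(-.197),np.sin(-.197),0]);n=-.5*up+np.array([0,0,.866])
print('pred rim',proj('side',h+n*.05),'mid',proj('side',h+n*.0025))
hs=cv2.cvtColor(s,cv2.COLOR_BGR2HSV);m=cv2.inRange(hs,(5,190,60),(15,255,255))
m[:,:290]=0
for r in range(155,228,3):
    x=np.where(m[r,290:400])[0]
    if len(x):print(r,x[0]+290,x[-1]+290,end='; ')
c=ctrl.camera_info('top')
```

```text
side box [310 192  27  28 448] c [323.  205.7] axis deg 31.5
[ 0.56855528 -0.01568707  0.23358187] [3.14146911e+00 7.75100606e-04 2.94493836e+00] [-0.17849542  0.37496405 -0.82542945]
pred rim [317.41799106 196.53151941] mid [327.7493292  212.50331118]
191 321 324; 194 315 325; 197 312 327; 200 310 329; 203 312 331; 206 314 336; 209 315 336; 212 318 335; 215 318 332; 218 318 328;
```

Run:
```python
from h import *
h=np.array([.5795,-.018,.1]);up=np.array([np.cos(-.197),np.sin(-.197),0]);n=-.5*up+np.array([0,0,.866]);sl=.866*up+[0,0,.5];y=np.array([.196,.981,0])
for b in(0,.004,.01):
    q=np.array([proj('side',h+n*(z+b)+r*(np.cos(t)*sl+np.sin(t)*y)) for t in np.linspace(0,6.28,60) for r,z in((.02,.05),(.026,.005),(.026,0))]);print(b,'pred box',q.min(0),q.max(0))
print('tin',[onz(ray('top',p),.056)[:2].round(3) for p in((262,95),(312,100),(308,137),(258,132))])
t=cv2.imread('pics/t13.png');g=cv2.cvtColor(t,cv2.COLOR_BGR2HSV);m=cv2.inRange(g,(45,100,30),(85,255,255));k,_,q,c=cv2.connectedComponentsWithStats(m);i=1+np.argmax(q[1:,4]);x0,y0,w,hh=q[i,:4];print('green',q[i],onz(ray('top',(x0+w/2,y0+hh/2)),.12))
print(proj('top',[.4527,.3295,.129]),proj('top',[.4527,.3295,.082]))
go([.4527,.3295,.2],2.945)
```

```text
0 pred box [309.89296766 191.11228167] [338.05470694 220.59905966]
0.004 pred box [309.00052286 189.74704012] [337.20714987 219.26809776]
0.01 pred box [307.65724175 187.6921499 ] [335.931464  217.2670244]
tin [array([0.792, 0.282]), array([0.802, 0.15 ]), array([0.699, 0.141]), array([0.689, 0.27 ])]
green [193 201  30  27 531] [0.44958952 0.32369331 0.12      ]
[204.71010781 212.05178267] [210.51794864 215.45572025]
xyz [0.2247, 0.3952, 0.0403] turn -0.0 rows 8.8
```

Orange's side-view box (310–337, 192–220) matches the fully seated prediction, so it is home. Now the green cup.

Request:
{"api": "arm_command", "payload": {
  "steps": [
    {"xyz":[0.2247,0.3952,0.0],"turn":0,"claw":72},
    {"xyz":[0.2247,0.3952,0.0],"turn":0,"claw":72},
    {"xyz":[0.2247,0.3952,0.0],"turn":0,"claw":72},
    {"xyz":[0.2247,0.3952,0.0],"turn":0,"claw":72},
    {"xyz":[0.2247,0.3952,0.0],"turn":0,"claw":72},
    {"xyz":[0.2247,0.3952,0.0],"turn":0,"claw":72},
    {"xyz":[0.2247,0.3952,0.04],"turn":0,"claw":72},
    {"xyz":[0.2247,0.3952,0.04],"turn":0,"claw":72},
    {"xyz":[0.2247,0.3952,0.04],"turn":0,"claw":72},
    {"xyz":[0.2247,0.3952,0.04],"turn":0,"claw":72},
    {"xyz":[0.2247,0.3952,0.04],"turn":0,"claw":72},
    {"xyz":[0.2247,0.3952,0.04],"turn":0,"claw":72},
    {"xyz":[0.2247,0.3952,0.04],"turn":0,"claw":72}
  ]
}}

```text
time: 14.4
ee_pos: [0.4546, 0.3275, 0.2009]
tool_rot: [-3.14, -0.0, 2.942]
contact_force: [-0.0, 0.2, 0.4]
finger_gap: 0.842
gripper_force: 0.0
```

Run:
```python
from h import *
st=ctrl.get_state();print(st['ee_pos'],st['tool_rot'])
w=ctrl.read_camera('wrist')[:,:,::-1];cv2.imwrite('pics/w14.png',w);g=cv2.cvtColor(w,cv2.COLOR_BGR2HSV);m=cv2.inRange(g,(45,100,20),(85,255,255));k,_,q,c=cv2.connectedComponentsWithStats(m);i=1+np.argmax(q[1:,4]);x0,y0,w_,hh=q[i,:4];print('green',q[i])
print('rim?',onz(ray('wrist',(x0+w_/2,y0+hh-.5*w_*50/62),st),.129),'lateral',onz(ray('wrist',(x0+w_/2,y0+hh/2),st),.1))
go([.4527,.3295,.0735],2.945)
```

```text
[0.45464943 0.32750153 0.20094794] [-3.13953447e+00 -1.07706131e-05  2.94200700e+00]
green [ 295  157   61   70 3360]
rim? [0.45378048 0.33105865 0.129     ] lateral [0.45185897 0.331836   0.1       ]
xyz [0.0032, 0.0022, 0.1598] turn -0.0011 rows 3.1
```

Request:
{"api": "arm_command", "payload": {
  "steps": [
    {"xyz":[0.001,0.001,0.05],"turn":0,"claw":72},
    {"xyz":[0.001,0.001,0.09],"turn":0,"claw":72},
    {"xyz":[0.001,0.001,0.13],"turn":0,"claw":72},
    {"xyz":[0.001,0.001,0.15],"turn":0,"claw":72},
    {"xyz":[0.001,0.001,0.159],"turn":0,"claw":72},
    {"xyz":[0.001,0.001,0.159],"turn":0,"claw":72},
    {"xyz":[0.001,0.001,0.159],"turn":0,"claw":72},
    {"xyz":[0.001,0.001,0.159],"turn":0,"claw":47},
    {"xyz":[0.001,0.001,0.159],"turn":0,"claw":47},
    {"xyz":[0.001,0.001,0.159],"turn":0,"claw":47},
    {"xyz":[0.001,0.001,0.159],"turn":0,"claw":47},
    {"xyz":[0.001,0.001,0.159],"turn":0,"claw":47}
  ]
}}

```text
time: 15.45
ee_pos: [0.4544, 0.3311, 0.0763]
tool_rot: [3.139, 0.003, 2.945]
contact_force: [-0.6, 0.1, 6.8]
finger_gap: 0.563
gripper_force: 61.0
```

Request:
{"api": "arm_command", "payload": {
  "steps": [
    {"xyz":[0,0,-0.01],"turn":0,"claw":40},
    {"xyz":[0,0,-0.03],"turn":0,"claw":40},
    {"xyz":[0,0,-0.06],"turn":0,"claw":40},
    {"xyz":[0,0,-0.1],"turn":0,"claw":40},
    {"xyz":[0,0,-0.15],"turn":0,"claw":40},
    {"xyz":[0,0,-0.2],"turn":0,"claw":40},
    {"xyz":[-0.3536,-0.3139,-0.2],"turn":0,"claw":40},
    {"xyz":[-0.3536,-0.3139,-0.2],"turn":0,"claw":40},
    {"xyz":[-0.3536,-0.3139,-0.2],"turn":0,"claw":40},
    {"xyz":[-0.3536,-0.3139,-0.2],"turn":0,"claw":40},
    {"xyz":[-0.3536,-0.3139,-0.2],"turn":0,"claw":40},
    {"xyz":[-0.3536,-0.3139,-0.2],"turn":0,"claw":40},
    {"xyz":[-0.3536,-0.3139,-0.2],"turn":0,"claw":40},
    {"xyz":[-0.3536,-0.3139,-0.2],"turn":0,"claw":40},
    {"xyz":[-0.3536,-0.3139,-0.2],"turn":0,"claw":40},
    {"xyz":[-0.3536,-0.3139,-0.2],"turn":0,"claw":40},
    {"xyz":[-0.3536,-0.3139,-0.2],"turn":0,"claw":40},
    {"xyz":[-0.3536,-0.3139,-0.2],"turn":0,"claw":40},
    {"xyz":[-0.3536,-0.3139,-0.2],"turn":0,"claw":40}
  ]
}}

```text
time: 17.03
ee_pos: [0.6806, 0.0313, 0.2343]
tool_rot: [3.14, -0.002, 2.948]
contact_force: [-0.6, 0.9, -1.0]
finger_gap: 0.566
gripper_force: 63.4
```

Run:
```python
from h import *
st=ctrl.get_state();print(st['ee_pos'],st['tool_rot'],st['gripper_force'],st['contact_force'])
cup('green',x0=250,save='pics/s15.png');cup('orange',x1=345,save=None)
x,y,z=st['ee_pos']
q=np.array([proj('side',[x+r*np.cos(t),y+r*np.sin(t),z+.0057+dz]) for t in np.linspace(0,6.28,40) for r,dz in((.025,.047),(.031,0),(.025,-.047))]);print(q.min(0),q.max(0))
go([.6806,.0291,.136],2.945)
```

```text
[0.68055171 0.03125213 0.23429256] [ 3.13999959e+00 -1.82900502e-03  2.94763848e+00] 63.381461296230555 [-0.62473208  0.91955416 -1.04895054]
side box [356 125  27  45 701] c [368.6 150.5] axis deg 0.8
side box [310 192  27  28 447] c [322.9 205.7] axis deg 32.1
[356.87170912 124.35094865] [384.1568802  171.05177622]
xyz [-0.0004, -0.003, 0.1233] turn 0.0011 rows 2.4
```

Request:
{"api": "arm_command", "payload": {
  "steps": [
    {"xyz":[0,-0.001,0.05],"turn":0,"claw":40},
    {"xyz":[0,-0.001,0.1],"turn":0,"claw":40},
    {"xyz":[0,-0.001,0.123],"turn":0,"claw":40},
    {"xyz":[0,-0.001,0.123],"turn":0,"claw":40},
    {"xyz":[0,-0.001,0.123],"turn":0,"claw":40},
    {"xyz":[0.01,-0.001,0.123],"turn":0,"claw":40},
    {"xyz":[0.018,-0.001,0.123],"turn":0,"claw":40},
    {"xyz":[0.026,-0.001,0.123],"turn":0,"claw":40},
    {"xyz":[0.033,-0.001,0.123],"turn":0,"claw":40},
    {"xyz":[0.04,-0.001,0.122],"turn":0,"claw":40},
    {"xyz":[0.047,-0.001,0.121],"turn":0,"claw":40},
    {"xyz":[0.054,-0.001,0.12],"turn":0,"claw":40},
    {"xyz":[0.054,-0.001,0.12],"turn":0,"claw":40}
  ]
}}

```text
time: 18.22
ee_pos: [0.6468, 0.037, 0.1439]
tool_rot: [3.137, 0.021, 2.945]
contact_force: [7.9, -0.4, 0.1]
finger_gap: 0.561
gripper_force: 62.2
```

```bash
cat >> h.py <<'E'
def S(hole,psi=-.197):
    st=ctrl.get_state();d=np.array(st['ee_pos'])-hole;print('s',(d[0]*np.cos(psi)+d[1]*np.sin(psi)).round(4),'lat',(-d[0]*np.sin(psi)+d[1]*np.cos(psi)).round(4),'z',st['ee_pos'][2].round(4),st['tool_rot'],st['contact_force'].round(1))
E
python3 - <<'E'
from h import *
S([.5924,.0467,.1]);cup('green',x0=250,save='pics/s16.png')
E
```

```text
s 0.0553 lat 0.0011 z 0.1439 [3.13656125 0.0214383  2.94535629] [ 7.9 -0.4  0.1]
side box [343 160  30  44 614] c [359.2 185.4] axis deg 15.9
```

Request:
{"api": "arm_command", "payload": {
  "steps": [
    {"xyz":[0.006,-0.001,0.003],"turn":0,"claw":40},
    {"xyz":[0.012,-0.001,0.003],"turn":0,"claw":40},
    {"xyz":[0.018,-0.001,0.003],"turn":0,"claw":40},
    {"xyz":[0.022,-0.001,0.003],"turn":0,"claw":40},
    {"xyz":[0.022,-0.001,0.003],"turn":0,"claw":40}
  ]
}}

```text
time: 18.68
ee_pos: [0.6313, 0.0399, 0.1428]
tool_rot: [3.135, 0.025, 2.945]
contact_force: [8.7, -0.5, 3.4]
finger_gap: 0.56
gripper_force: 62.3
```

Run:
```python
from h import *
S([.5924,.0467,.1]);cup('green',x0=250,save='pics/s17.png');obs('pics/w17.png',hue=(45,85))
```

```text
s 0.0395 lat 0.001 z 0.1428 [3.13499548 0.02525649 2.94525206] [ 8.7 -0.5  3.4]
side box [343 159  29  43 582] c [358.  185.1] axis deg 12.3
(170, 119, 24) (180, 87, 21) (184, 64, 20) (195, 115, 129) (196, 165, 151) (197, 217, 153) (203, 240, 147) (212, 165, 138) (220, 107, 229) (222, 82, 230) (231, 106, 217) (308, 73, 199) (309, 50, 224) (327, 24, 43) 
 [(217, 301, 341), (225, 286, 354), (233, 279, 362), (241, 271, 371), (249, 267, 375), (257, 264, 377), (265, 264, 378), (273, 264, 378), (281, 264, 378), (289, 265, 377), (297, 267, 375), (305, 274, 368), (313, 280, 362), (321, 287, 355)]
```

Run:
```python
from h import *
h=cv2.cvtColor(cv2.imread('pics/w17.png'),cv2.COLOR_BGR2HSV);print([(r,*map(int,h[r,321])) for r in list(range(208,234))+list(range(304,334))])
for b in(325,328):
    x=tilt((212.,b),(230.7,308.2),.025,.022,.044);cupin([.5924,.0467,.1],x,.094)
```

```text
[(208, 19, 147, 240), (209, 19, 147, 239), (210, 18, 147, 236), (211, 18, 151, 220), (212, 27, 138, 165), (213, 53, 150, 168), (214, 66, 199, 178), (215, 69, 223, 181), (216, 69, 221, 182), (217, 69, 223, 181), (218, 69, 223, 173), (219, 69, 223, 145), (220, 69, 229, 107), (221, 69, 217, 87), (222, 69, 230, 82), (223, 68, 221, 82), (224, 68, 218, 82), (225, 69, 215, 82), (226, 69, 224, 81), (227, 69, 220, 80), (228, 69, 228, 75), (229, 70, 230, 72), (230, 68, 208, 93), (231, 69, 217, 106), (232, 68, 209, 111), (233, 68, 207, 112), (304, 68, 198, 116), (305, 68, 205, 113), (306, 68, 198, 112), (307, 68, 199, 101), (308, 68, 199, 73), (309, 68, 224, 50), (310, 67, 200, 46), (311, 65, 193, 45), (312, 68, 222, 46), (313, 68, 210, 45), (314, 67, 211, 46), (315, 67, 210, 45), (316, 69, 201, 47), (317, 68, 211, 46), (318, 67, 205, 46), (319, 68, 210, 45), (320, 67, 195, 47), (321, 69, 211, 46), (322, 69, 205, 46), (323, 67, 204, 45), (324, 69, 201, 47), (325, 68, 181, 45), (326, 69, 124, 35), (327, 75, 43, 24), (328, 135, 22, 23), (329, 0, 0, 18), (330, 120, 49, 21), (331, 130, 36, 21), (332, 105, 23, 22), (333, 105, 22, 23)]
tilt 30.9 rim xz [ 0.0055 -0.0447] res [-0.6  0.5  1.2 -1.1]
rim upslope 0.0722 normal 0.0592
mid upslope 0.0741 normal 0.0122
foot upslope 0.076 normal -0.0347
world tilt 32.3 [0.63130984 0.03992861 0.14275182] [ 7.95704229 -0.88840968  4.12323874]
tilt 30.0 rim xz [ 0.006  -0.0471] res [-0.3  0.3  0.7 -0.6]
rim upslope 0.0728 normal 0.0616
mid upslope 0.074 normal 0.0146
foot upslope 0.0752 normal -0.0324
world tilt 31.4 [0.63130984 0.03992861 0.14275182] [ 7.95704229 -0.88840968  4.12323874]
```

Request:
{"api": "arm_command", "payload": {
  "steps": [
    {"xyz":[0.003,-0.001,0],"turn":0,"claw":40},
    {"xyz":[0.003,-0.001,0],"turn":0,"claw":40},
    {"xyz":[0,-0.001,-0.02],"turn":0,"claw":40},
    {"xyz":[0,-0.001,-0.05],"turn":0,"claw":40},
    {"xyz":[0.01,-0.001,-0.085],"turn":0,"claw":40},
    {"xyz":[0.025,-0.001,-0.095],"turn":0,"claw":40},
    {"xyz":[0.06,-0.001,-0.085],"turn":0,"claw":40},
    {"xyz":[0.06,-0.001,-0.085],"turn":0,"claw":40},
    {"xyz":[0.06,-0.001,-0.085],"turn":0,"claw":40},
    {"xyz":[0.06,-0.001,-0.085],"turn":0,"claw":40}
  ]
}}

```text
time: 19.62
ee_pos: [0.5752, 0.0481, 0.2056]
tool_rot: [3.141, 0.003, 2.946]
contact_force: [0.2, 0.1, -2.3]
finger_gap: 0.562
gripper_force: 62.5
```

Run:
```python
from h import *
S([.5924,.0467,.1]);cup('green',x0=250,save='pics/s18.png');obs('pics/w18.png',hue=(45,85))
```

```text
s -0.0172 lat -0.002 z 0.2056 [3.14061587 0.00314593 2.94556784] [ 0.2  0.1 -2.3]
side box [320 134  29  45 627] c [334.5 160.2] axis deg 13.1
(170, 228, 151) (183, 190, 154) (184, 149, 152) (185, 125, 155) (188, 93, 118) (190, 60, 21) (199, 88, 20) (212, 111, 85) (213, 148, 179) (220, 96, 223) (229, 69, 233) (232, 98, 216) (309, 72, 202) (310, 49, 208) (327, 23, 44) 
 [(217, 300, 343), (225, 286, 354), (233, 279, 362), (241, 270, 371), (249, 267, 375), (257, 264, 377), (265, 264, 378), (273, 264, 378), (281, 264, 378), (289, 265, 377), (297, 267, 374), (305, 274, 368), (313, 280, 361), (321, 287, 355)]
```

Run:
```python
from h import *
st=ctrl.get_state();Rt=R.from_euler('xyz',st['tool_rot']).as_matrix();H=[.5924,.0467,.1]
for b in(328,332):
    x=tilt((212.3,b),(231.5,309.2),.025,.022,.044);cupin(H,x,.094)
    th=x[0];a=Rt@np.array([np.sin(th),0,-np.cos(th)]);e=Rt@np.array([np.cos(th),0,np.sin(th)]);y=Rt[:,1];R0=st['ee_pos']+Rt@np.array([x[1],0,x[2]])
    q=np.array([proj('side',R0-a*z+r*(np.cos(t)*e+np.sin(t)*y)) for t in np.linspace(0,6.28,60) for r,z in((.025,0),(.031,.0445),(.031,.0495),(.025,.094))]);print('pred box',q.min(0),q.max(0))
    for bk in(.06,0):go(place(H,x,.094,bk),2.945)
```

```text
tilt 30.6 rim xz [ 0.0059 -0.0469] res [-0.4  0.3  0.8 -0.7]
rim upslope 0.0564 normal 0.1429
mid upslope 0.0571 normal 0.0959
foot upslope 0.0578 normal 0.0489
world tilt 30.8 [0.57576447 0.04776668 0.20510769] [-0.11208136 -0.41450495 -2.26063913]
pred box [312.1609444  135.29284953] [351.15454306 180.70102457]
xyz [0.0417, 0.0027, 0.072] turn -0.0001 rows 1.6
xyz [0.0044, 0.0027, 0.1371] turn -0.0001 rows 2.6
tilt 29.5 rim xz [ 0.0067 -0.05  ] res [-0.  0.  0. -0.]
rim upslope 0.0574 normal 0.146
mid upslope 0.0571 normal 0.099
foot upslope 0.0567 normal 0.052
world tilt 29.6 [0.57576447 0.04776668 0.20510769] [-0.11208136 -0.41450495 -2.26063913]
pred box [311.71174184 134.15829846] [350.260954   179.72392062]
xyz [0.0387, 0.0027, 0.0747] turn -0.0001 rows 1.6
xyz [0.0014, 0.0027, 0.1398] turn -0.0001 rows 2.7
```

Request:
{"api": "arm_command", "payload": {
  "steps": [
    {"xyz":[0.0377,0.0027,0.04],"turn":0,"claw":40},
    {"xyz":[0.0377,0.0027,0.0747],"turn":0,"claw":40},
    {"xyz":[0.0377,0.0027,0.0747],"turn":0,"claw":40},
    {"xyz":[0.0377,0.0027,0.0747],"turn":0,"claw":40},
    {"xyz":[0.0377,0.0027,0.0747],"turn":0,"claw":48},
    {"xyz":[0.0377,0.0027,0.0747],"turn":0,"claw":48.3}
  ]
}}

```text
time: 20.22
ee_pos: [0.548, 0.0556, 0.1462]
tool_rot: [3.14, 0.005, 2.944]
contact_force: [0.3, 0.6, -1.1]
finger_gap: 0.567
gripper_force: 32.0
```

Run:
```python
from h import *
H=[.5924,.0467,.1];S(H);obs('pics/w19.png',hue=(45,85))
x=tilt((212.3,332),(231.5,309.2),.025,.022,.044);cupin(H,x,.094)
for bk in(.06,.04,.0):go(place(H,x,.094,bk),2.945)
```

```text
s -0.0453 lat -0.0 z 0.1462 [3.14029092 0.00507772 2.94399816] [ 0.3  0.6 -1.1]
(170, 113, 20) (192, 85, 18) (194, 60, 17) (203, 133, 123) (204, 208, 148) (205, 231, 150) (213, 176, 143) (219, 138, 222) (220, 102, 228) (222, 78, 222) (232, 103, 205) (309, 76, 208) (310, 52, 201) (327, 21, 24) 
 [(217, 301, 341), (225, 286, 354), (233, 279, 362), (241, 270, 371), (249, 268, 375), (257, 264, 377), (265, 264, 378), (273, 263, 378), (281, 263, 378), (289, 264, 377), (297, 267, 375), (305, 274, 368), (313, 280, 361), (321, 287, 355)]
tilt 29.5 rim xz [ 0.0067 -0.05  ] res [-0.  0.  0. -0.]
rim upslope 0.0026 normal 0.1095
mid upslope 0.0024 normal 0.0625
foot upslope 0.0021 normal 0.0155
world tilt 29.7 [0.54765469 0.05559286 0.14608574] [-0.21235511 -0.98363883 -1.25766845]
xyz [0.0021, 0.0, 0.0011] turn -0.0003 rows 0.0
xyz [-0.0103, 0.0, 0.0228] turn -0.0003 rows 0.5
xyz [-0.0351, -0.0, 0.0662] turn -0.0003 rows 1.4
```

Request:
{"api": "arm_command", "payload": {
  "steps": [
    {"xyz":[-0.005,0,0.011],"turn":0,"claw":48.3},
    {"xyz":[-0.0075,0,0.0155],"turn":0,"claw":48.3},
    {"xyz":[-0.0095,0,0.019],"turn":0,"claw":48.3},
    {"xyz":[-0.0115,0,0.0225],"turn":0,"claw":48.3},
    {"xyz":[-0.0135,0,0.026],"turn":0,"claw":48.3},
    {"xyz":[-0.0155,0,0.0295],"turn":0,"claw":48.3},
    {"xyz":[-0.0155,0,0.0295],"turn":0,"claw":48.3}
  ]
}}

```text
time: 20.85
ee_pos: [0.5574, 0.0532, 0.1199]
tool_rot: [-3.141, -0.001, 2.945]
contact_force: [0.2, -0.7, -1.2]
finger_gap: 0.566
gripper_force: 32.1
```

Run:
```python
from h import *
H=[.5924,.0467,.1];S(H);obs('pics/w20.png',hue=(45,85));cup('green',x0=250)
x=[np.radians(29.5),.0067,-.05];cupin(H,x,.094)
```

```text
s -0.0356 lat -0.0005 z 0.1199 [-3.14120577e+00 -7.15594056e-04  2.94474533e+00] [ 0.2 -0.7 -1.2]
(170, 117, 22) (190, 83, 22) (192, 60, 13) (201, 136, 120) (202, 211, 147) (204, 236, 148) (212, 176, 141) (219, 141, 228) (220, 103, 220) (223, 80, 214) (232, 103, 208) (308, 131, 204) (309, 102, 205) (310, 63, 210) (325, 39, 170) 
 [(217, 301, 340), (225, 286, 354), (233, 279, 362), (241, 271, 371), (249, 267, 375), (257, 264, 377), (265, 264, 378), (273, 263, 378), (281, 263, 378), (289, 264, 377), (297, 266, 375), (305, 274, 368), (313, 280, 361), (321, 287, 355)]
side box [320 167  20  37 349] c [327.8 186.4] axis deg 26.1
rim upslope -0.0015 normal 0.0822
mid upslope -0.0019 normal 0.0352
foot upslope -0.0023 normal -0.0118
world tilt 29.5 [0.55732761 0.05334329 0.12046147] [-0.42936548 -0.21644375 -1.73825726]
```

It is going in freely with no contact force. I continue along the axis.

Request:
{"api": "arm_command", "payload": {
  "steps": [
    {"xyz":[-0.004,0,0.003],"turn":0,"claw":48.3},
    {"xyz":[-0.006,0,0.0065],"turn":0,"claw":48.3},
    {"xyz":[-0.009,0,0.0115],"turn":0,"claw":48.3},
    {"xyz":[-0.012,0,0.0165],"turn":0,"claw":48.3},
    {"xyz":[-0.015,0,0.022],"turn":0,"claw":48.3},
    {"xyz":[-0.018,0,0.0275],"turn":0,"claw":48.3},
    {"xyz":[-0.021,0,0.033],"turn":0,"claw":48.3},
    {"xyz":[-0.021,0,0.033],"turn":0,"claw":48.3},
    {"xyz":[-0.021,0,0.033],"turn":0,"claw":48.3}
  ]
}}

```text
time: 21.7
ee_pos: [0.5739, 0.05, 0.0939]
tool_rot: [-3.141, -0.0, 2.945]
contact_force: [-0.8, 0.5, -2.0]
finger_gap: 0.564
gripper_force: 31.9
```

Run:
```python
from h import *
H=[.5924,.0467,.1];S(H);obs('pics/w21.png',hue=(45,85));cup('green',x0=250)
x=[np.radians(29.5),.0067,-.05];cupin(H,x,.094)
```

```text
s -0.0188 lat -0.0004 z 0.0939 [-3.14141325e+00 -3.20729121e-04  2.94487827e+00] [-0.8  0.5 -2. ]
(170, 117, 20) (178, 87, 18) (180, 63, 20) (187, 138, 122) (188, 215, 147) (190, 238, 148) (212, 188, 134) (219, 133, 224) (220, 97, 223) (230, 69, 222) (232, 100, 214) (310, 62, 206) (326, 37, 117) 
 [(217, 300, 341), (225, 286, 354), (233, 279, 362), (241, 270, 371), (249, 267, 375), (257, 264, 377), (265, 264, 378), (273, 264, 378), (281, 263, 378), (289, 265, 377), (297, 266, 375), (305, 275, 368), (313, 280, 361), (321, 287, 355)]
side box [327 177  14  27 213] c [332.3 191.6] axis deg 17.9
rim upslope -0.0001 normal 0.051
mid upslope -0.0005 normal 0.004
foot upslope -0.0009 normal -0.0429
world tilt 29.5 [0.57382468 0.05006416 0.09417832] [-0.31010856  0.04462687 -1.5456324 ]
```

Nearly home. A final press along the axis.

Request:
{"api": "arm_command", "payload": {
  "steps": [
    {"xyz":[-0.0015,0,0.003],"turn":0,"claw":48.3},
    {"xyz":[-0.003,0,0.006],"turn":0,"claw":48.3},
    {"xyz":[-0.004,0,0.009],"turn":0,"claw":48.3},
    {"xyz":[-0.004,0,0.011],"turn":0,"claw":48.3},
    {"xyz":[-0.004,0,0.011],"turn":0,"claw":48.3}
  ]
}}

```text
time: 22.22
ee_pos: [0.5743, 0.0501, 0.0922]
tool_rot: [3.141, -0.004, 2.945]
contact_force: [-17.9, 1.0, 40.5]
finger_gap: 0.567
gripper_force: 34.9
```

Request:
{"api": "arm_command", "payload": {
  "steps": [
    {"xyz":[0.002,0,-0.006],"turn":0,"claw":48.3},
    {"xyz":[0.003,0,-0.009],"turn":0,"claw":49},
    {"xyz":[0.003,0,-0.009],"turn":0,"claw":53},
    {"xyz":[0.003,0,-0.009],"turn":0,"claw":53},
    {"xyz":[0.003,0,-0.009],"turn":0,"claw":53},
    {"xyz":[0.003,0,-0.03],"turn":0,"claw":53},
    {"xyz":[0.003,0,-0.06],"turn":0,"claw":53},
    {"xyz":[0.003,0,-0.1],"turn":0,"claw":53},
    {"xyz":[0.003,0,-0.15],"turn":0,"claw":53},
    {"xyz":[0.003,0,-0.2],"turn":0,"claw":53},
    {"xyz":[0.1,0.15,-0.2],"turn":0,"claw":53},
    {"xyz":[0.1,0.15,-0.2],"turn":0,"claw":53},
    {"xyz":[0.1,0.15,-0.2],"turn":0,"claw":53},
    {"xyz":[0.1,0.15,-0.2],"turn":0,"claw":53},
    {"xyz":[0.1,0.15,-0.2],"turn":0,"claw":53},
    {"xyz":[0.1,0.15,-0.2],"turn":0,"claw":53}
  ]
}}

```text
time: 23.55
ee_pos: [0.5217, 0.1839, 0.2448]
tool_rot: [-3.141, -0.001, 2.948]
contact_force: [0.9, -1.1, -0.4]
finger_gap: 0.626
gripper_force: 0.0
```

Run:
```python
from h import *
cup('green',x0=250,save='pics/s22.png');cup('orange',x1=338)
up=np.array([np.cos(-.197),np.sin(-.197),0]);n=-.5*up+np.array([0,0,.866]);sl=.866*up+[0,0,.5];y=np.array([.196,.981,0])
q=np.array([proj('side',np.array([.5924,.0467,.1])+n*z+r*(np.cos(t)*sl+np.sin(t)*y)) for t in np.linspace(0,6.28,60) for r,z in((.025,.0495),(.031,.005),(.031,0))]);print('green pred',q.min(0),q.max(0))
s=cv2.imread('pics/s22.png');t=ctrl.read_camera('top')[:,:,::-1]
cv2.imwrite('pics/m22.png',np.hstack([cv2.resize(s[150:250,280:380],(400,400),interpolation=cv2.INTER_CUBIC),cv2.resize(t[130:240,285:395],(400,400),interpolation=cv2.INTER_CUBIC)]))
```

```text
side box [312 178  29  26 353] c [327.3 189.2] axis deg 55.0
side box [310 192  27  28 448] c [322.8 205.8] axis deg 32.0
green pred [312.04398985 177.04577174] [342.20941951 207.37498842]
```

View pics/m22.png

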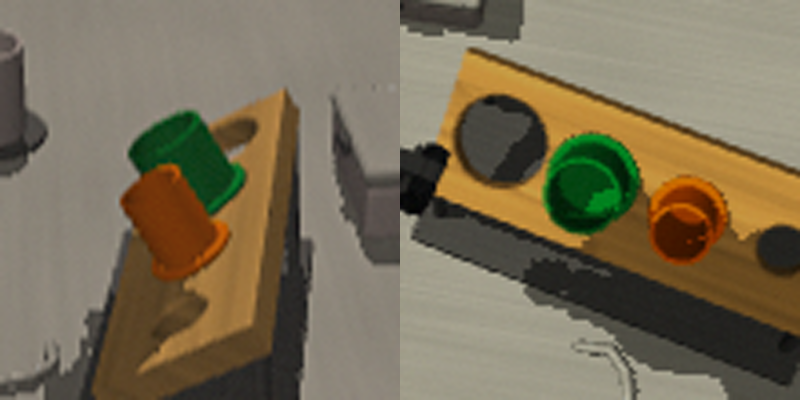

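Both cups sit square with their collars flat on the board: green in hole2 and orange in hole1. The stand is empty and the gripper is clear.

```bash
python3 -c "
from rig import ctrl
print(ctrl.job_done())"
```

```text
the job is handed in; nothing more can be done
None
```

Job handed in at about 24 s: the orange cup was seated in hole1 first, then the green in hole2, both collars flat on the board and released, with the bucket, tin, hoof pick and hanger hook never approached.

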